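# Carry a top-heavy yoke lantern upright and park it in its packing cradle

### The job

Lift the lantern stand by its grip bar: the top-heavy lantern lies flopped to one side in its sprung yoke, so rock it upright while the stand is in the air and keep it balanced upright there for a good 6 seconds. Still balancing it, carry it into the open front of the packing cradle, so that the lantern goes upright between the two tall cardboard cheeks (never bring it up to the cheeks leaning over), set the stand down gently and flat on the cradle's board, fully in and square, and let go. Do not jerk the lantern about or tip the stand over, and leave everything else on the bench alone.

Things in the scene. Friction and masses are not known exactly. Their poses are not given: they have to be found in the camera images.
- stand: Carrying stand: dark steel base plate 340 x 70 x 10 mm, from x = -155 to +185 mm. Origin: plate underside, below the grip bar's middle; x along the plate to the lantern, z up. Black ballast box 70 x 66 mm, 65 mm high at x = -115. Steel yoke arms 30 mm wide, 165 mm high at x = 85 and 175 hold the lantern. 0.55 kg without lantern; with it, it balances within 10 mm of the grip. Loose.
- stand_grip (a point): Middle of the stand's rubber grip bar, 97.5 mm above the stand's underside; stand's axes. The bar runs along x: 76 mm long, 18 mm wide (y), 24 mm high, on two thin posts 30 mm before and behind its middle. Taken from above, fingers closing along y, with 50 N or more; then the tool can tilt the stand about x.
- lantern (a joint): Swing r of the yellow lantern in the stand about its x axis, rad: 0 in line with z, positive = head to the stand's -y. Stops at -0.4 and 0.4; starts lying at one. Pivot spring 0.0125 N m/rad to r = 0, half of gravity's toppling moment; damping 0.0006 N m s/rad. With stand roll b about x, lean a = b + r: a'' = 4.6 a + 4.5 b: with b = 0 it falls, time constant 0.47 s.
- lantern_pivot (a point): Pivot of the lantern, at x = 130 mm, 150 mm above the stand's underside; axes of the lantern, z along it, upright when vertical. Lantern (nominal): 0.32 kg, centre of mass 8 mm above the pivot, inertia about it 0.0028 kg m2 (hidden mass varies by 12 percent, inertia with it). It reaches 110 mm below and 130 mm above the pivot.
- lantern_head (a point): Centre of the lantern's square lamp head (62 mm along x, 64 mm wide, 60 mm high), 100 mm above the pivot; axes of the lantern. The battery case at the lantern's lower end is as wide.
- cradle: Packing cradle, fixed: plywood board 380 x 150 x 8 mm with two cardboard cheeks; x points into it, the way the stand goes in (lantern first, from the open end at -x). Origin on the bench below cradle_seat. Board from x = -165 to 215 mm. End stop 30 mm high, near face at x = 200. Low kerbs 20 mm high, inner faces at y = -47 and 47, x from -145 to -55.
- cradle_seat (a point): Point on the upper face of the cradle's board (8 mm above the bench) where the stand's origin belongs when fully in, its x along the cradle's x. The plate then has 15 mm to the end stop and 12 mm to either side.
- cradle_gap (a point): Middle of the gap between the two upright cheeks, 130 mm ahead of cradle_seat along x, 242 mm above the board; cradle's axes. Cheeks 60 mm deep (x), 10 mm thick, inner faces 47 mm either side of the middle, tops 262 mm above the board. Open to front, back and top. Let go in there, the lantern rests leaning against a cheek, at most about 0.2 rad.
- cell1: bystander, a battery cell standing up, 33 mm diameter, 56 mm high; origin in its base
- cell2: bystander, a second such cell behind it, at the far side of the bench
- tape_roll: bystander, an empty cardboard tape core lying flat on the bench, 90 mm outside diameter, 24 mm high; origin in its base
- tape_gun: bystander, a hand tape dispenser about 200 mm long and 100 mm high; origin at its base
- boxed1: bystander, a square yellow hand lantern 90 x 90 mm, 195 mm high with its handle; origin in its base
- boxed2: bystander, another square yellow hand lantern
- boxed3: bystander, a third square yellow hand lantern
- marker: bystander, a screwdriver 160 mm long lying on the bench

How it is judged:
By the outcome, as a careful person would: the job done as asked, in the order asked, and still so for the second after the job is handed in, with the robot touching nothing.
It also fails if it takes over 72 s, if anything falls off the work surface, if the arm or the gripper's body presses on something with over 40 N, if the wrist force passes 120 N, or if a joint passes its speed limit or range.

### The arm

A 6-joint arm with a two-finger parallel gripper is mounted at the origin on the work surface. World frame = base frame: x ahead of the robot, y to its left, z up, the work surface at z = 0. Lengths are in m, angles in rad, forces in N, time in s.
With the tool pointing down it reaches from about 0.35 to 0.85 m from the base axis. Payload 8.1 kg.
Tool frame: the origin (TCP) lies at the very end of the fingers, on their centre line; the grasp point (between the pads) lies 19 mm behind it; z points along the fingers, y is the line along which they close (so a half turn about z gives the same grasp; the last joint's range is limited). The gripper opens to 93 mm and grips with 3 to 60 N. Pads are 15 mm wide; open, the fingers measure 128 mm over their backs; the gripper's body (75 mm by 188 mm) begins 65 mm behind the grasp point.
Start: joints at [1.105, 0.13, 1.488, -0, 1.523, -0.085], TCP at [0.223, 0.557, 0.219] pointing down, gripper open.
Joint ranges: [-2.96, 2.96], [-0.89, 2.26], [0.02, 2.5], [-1.34, 4.48], [0, 2.73], [-2.66, 2.66]. Speed limits (rad/s): [2.39, 2.39, 2.79, 3.14, 3.14, 3.14].

### API

Orientations are given as a 3x3 rotation matrix whose columns are the frame's x, y, z axes.
In Python, from workcell import bot gives the robot as it stands. The module is installed in compiled form; this text tells all that it offers.
- The arm moves only by the tool apply_moves, never from a script. Its argument "deltas" is text: rows parted by semicolons, each of 7 numbers parted by spaces: the shift along the world's x, y, z as a fraction of full scale, then the turn, a rotation vector about the world's x, y, z as a fraction of full scale, then the opening, from -1 (shut) to 1 (fully open). In form: x y z wx wy wz gripper; .... A call has 1 to 8 rows; each row shifts and turns the commanded pose from where the row before left it; what a row does not reach is not made up. Full scale, the value 1, is 0.04 m for a shift and 5 degrees for a turn. A row lasts 1/10 s, in which the tool goes at most 50 mm and 8.59 degrees, less where a joint would pass 70% of its speed; a pose out of reach is approached as far as the arm can. A call with a number of a shift or a turn outside -1 to 1 is refused whole. A call with a gripper value outside its range is refused whole. The fingers move at their own pace and stop on an object; the grip force is fixed at half the most. Time passes only in rows, so rows that do not move let the fingers close. It gives the time, the measured TCP pose, the force, the opening and the grip force at its end, in the units of the state.
- bot.observe(): the state, without advancing time (a new reading comes with each control period).
- bot.snapshot(name): name is "side" or "top" or "wrist"; returns a dict with "pixels" (420x560x3 uint8, red, green, blue), "depth" (420x560 float32, m along the optical axis (not along the pixel's ray), 0 where there is no reading), "mtx" (3x3 intrinsics, pixels), "R" (3x3) and "t" (3): a world point X has camera coordinates R X + t. Camera axes: x right, y down, z forward; pixel columns grow to the right and rows downward; lengths in m; the calibration is good to about 2 mm. A picture is of the moment at which its call begins.
- bot.close_job(): hands the job in; it is judged then, once.
The state is a dict: "time_s": time; "joints": joint angles; "qvel": joint speeds; "joint_efforts": joint torques, N m; "tool_pos": TCP position; "ee_rot": TCP orientation; "wrist_force": force on the tool from outside, world axes, zero at the start; "moment": the same for the moment, N m; "width": finger opening in m; "grasp_force": force on a finger pad.
Only numpy, scipy, OpenCV 4.12 (cv2) and the standard library are available. Lean on these libraries where they do the work, as an engineer would, in place of code of your own. Each camera call takes 0.05 s, during which the arm holds its last target. There are 200 camera calls.

## Working session

There is one attempt and no reset: what is moved stays moved. The work goes in short steps, Python scripts to look and compute and a tool call to move; the robot and the scene stay as the last step left them, time stands still between calls to the robot, and variables do not carry over. Pictures are saved under pics/ and viewed, at most 10 in all, crops included, and the job is handed in when it is done.

Besides the shell and the picture viewer there is one more tool, called as a command line: name --argument value ..., lists and objects as JSON in quotes. apply_moves: Moves the arm, as the interface text tells. Its arguments: {"type":"object","properties":{"deltas":{"type":"string"}},"required":["deltas"]}

```bash
mkdir -p pics
cat > h.py <<'E'
import numpy as np, cv2
from workcell import bot
def cloud(s):
    d=s["depth"]; v,u=np.mgrid[:d.shape[0],:d.shape[1]]
    K=s["mtx"]; p=np.stack([(u-K[0,2])/K[0,0]*d,(v-K[1,2])/K[1,1]*d,d],-1)
    P=(p-s["t"])@s["R"]; P[d==0]=np.nan
    return P
def proj(s,X):
    c=np.atleast_2d(X)@s["R"].T+s["t"]; q=c@s["mtx"].T; return q[:,:2]/q[:,2:]
E
python3 - <<'E'
from h import *
for n in ["side","top"]:
    s=bot.snapshot(n); cv2.imwrite(f"pics/{n}0.png",s["pixels"][:,:,::-1]); np.savez(f"{n}0.npz",**s)
    print(n,s["mtx"][0],s["R"].round(2).tolist(),(-s["R"].T@s["t"]).round(3))
o=bot.observe();print(o["time_s"],o["ee_rot"].round(3) if hasattr(o["ee_rot"],"round") else o["ee_rot"],o["width"])
E
```

```text
side [405.99550153   0.         275.91318786] [[-0.59, 0.81, 0.01], [0.64, 0.47, -0.61], [-0.5, -0.36, -0.79]] [1.208 0.493 1.153]
top [503.34664859   0.         272.97812974] [[0.01, -1.0, -0.02], [-1.0, -0.01, -0.08], [0.08, 0.02, -1.0]] [0.493 0.009 1.535]
0.1 [[-0.928  0.372 -0.001]
 [ 0.372  0.928 -0.001]
 [ 0.    -0.002 -1.   ]] 0.09315986342766713
```

View pics/side0.png

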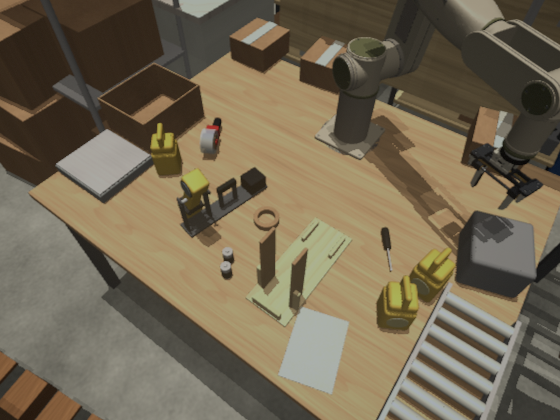

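View pics/top0.png

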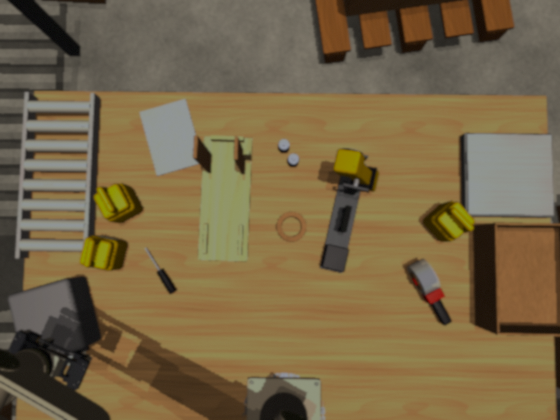

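Side view: stand at about (190–260, 175–225), with the head at (197,182). The cradle is at about (300,270), cheeks at (267,260) and (298,280). Top view: stand runs from (335,258) to (360,170) with the lantern flopped to image-left (+y). Cradle board spans (200–250, 137–260), with its open end toward the robot.

Run:
```python
from h import *
S={n:dict(np.load(f"{n}0.npz")) for n in ["side","top"]}
C={n:cloud(S[n]) for n in S}
def sel(n,u0,u1,v0,v1,z0,z1):
    P=C[n][v0:v1,u0:u1].reshape(-1,3); P=P[np.isfinite(P[:,2])]
    return P[(P[:,2]>z0)&(P[:,2]<z1)]
def rect(P):
    r=cv2.minAreaRect((P[:,:2]*1000).astype(np.float32)); return np.round(r[0],1),np.round(r[1],1),round(r[2],2),len(P),P[:,2].mean().round(4),np.median(P[:,:2],0).round(4)
for n,b,k in [("top",(185,262,125,270),(310,390,140,280)),("side",(240,360,210,325),(170,275,160,240))]:
    print(n,"table z",np.nanmedian(C[n][300:320,200:300,2]) if n=="top" else np.nanmedian(C[n][200:240,330:370,2]))
    print(" board",rect(sel(n,*b,.004,.014)))
    print(" kerb/stop",rect(sel(n,*b,.02,.042)))
    for z0,z1 in [(.15,.3),(.255,.285)]:
        P=sel(n,*b,z0,z1); print(" cheeks",z0,len(P),P.min(0).round(3),P.max(0).round(3))
    for nm,z0,z1 in [("plate",.006,.016),("box",.06,.08),("grip",.1,.116),("arms",.155,.18),("head",.18,.35)]:
        P=sel(n,*k,z0,z1)
        if len(P)>3: print(" ",nm,rect(P))
np.set_printoptions(suppress=True)
# board by colour in top
for nm in S:
    im=S[nm]["pixels"].astype(np.uint8); hsv=cv2.cvtColor(im,cv2.COLOR_RGB2HSV)
    print(nm,"board px hsv",hsv[200,225] if nm=="top" else hsv[262,310],"table",hsv[250,290] if nm=="top" else hsv[270,200])
```

```text
top table z 0.00037556309204134697
 board (array([646.7, 193.6]), array([443.9, 235.9]), 0.95, 5184, np.float64(0.0082), array([0.6299, 0.191 ]))
 kerb/stop (array([650.2, 181.8]), array([127.5, 358.4]), 85.72, 445, np.float64(0.0306), array([0.5487, 0.1925]))
 cheeks 0.15 485 [0.714 0.127 0.151] [0.777 0.243 0.277]
 cheeks 0.255 220 [0.714 0.127 0.255] [0.777 0.243 0.277]
  plate (array([ 612.7, -194.5]), array([424. , 241.1]), 0.49, 1504, np.float64(0.0098), array([ 0.5867, -0.1676]))
  box (array([ 579.4, -182.6]), array([ 80.4, 316.2]), 69.11, 562, np.float64(0.0662), array([ 0.4687, -0.1448]))
  grip (array([ 640.5, -193.5]), array([ 62.1, 206. ]), 58.5, 337, np.float64(0.1082), array([ 0.6122, -0.179 ]))
  arms (array([ 704.8, -196.3]), array([69.3, 96.7]), 77.44, 173, np.float64(0.1649), array([ 0.6707, -0.2017]))
  head (array([ 713.6, -164.9]), array([87.4, 67.1]), 76.74, 789, np.float64(0.2635), array([ 0.71  , -0.1569]))
side table z 0.0004820098777614499
 board (array([625. , 178.2]), array([419.6, 407.2]), 36.2, 4067, np.float64(0.008), array([0.6397, 0.1917]))
 kerb/sto
[... 193 characters left out ...]
0.255] [0.778 0.243 0.274]
  plate (array([ 573.5, -210.7]), array([363.6, 390.1]), 36.95, 1180, np.float64(0.0103), array([ 0.6215, -0.1728]))
  box (array([ 560.3, -275.8]), array([269.6, 328.7]), 73.62, 405, np.float64(0.0665), array([ 0.4832, -0.1564]))
  grip (array([ 642.2, -203. ]), array([ 70.5, 215.9]), 77.61, 195, np.float64(0.108), array([ 0.6015, -0.1726]))
  arms (array([ 711.8, -180.7]), array([ 40.3, 106.6]), 46.79, 104, np.float64(0.1649), array([ 0.7258, -0.1839]))
  head (array([730.2, -23.5]), array([325.7,  68. ]), 83.66, 716, np.float64(0.26), array([ 0.7265, -0.141 ]))
side board px hsv [ 31  60 173] table [ 18  97 169]
top board px hsv [ 33  79 149] table [ 21 128 146]
```

Run:
```python
from h import *
np.set_printoptions(suppress=True,precision=4)
pool={}
for n in ["side","top"]:
    s=dict(np.load(f"{n}0.npz")); P=cloud(s); hsv=cv2.cvtColor(s["pixels"].astype(np.uint8),cv2.COLOR_RGB2HSV)
    pool[n]=(P,hsv)
    def reg(x0,x1,y0,y1,z0,z1,extra=True):
        m=(P[...,0]>x0)&(P[...,0]<x1)&(P[...,1]>y0)&(P[...,1]<y1)&(P[...,2]>z0)&(P[...,2]<z1)&extra
        k,l,st,_=cv2.connectedComponentsWithStats(m.astype(np.uint8))
        return m,P[m]
    bc=(hsv[...,0]>26)&(hsv[...,0]<40)&(hsv[...,1]<105)
    m,B=reg(.35,.9,.05,.32,.004,.014,bc)
    m=cv2.morphologyEx(m.astype(np.uint8),cv2.MORPH_OPEN,np.ones((3,3)))>0; B=P[m]
    r=cv2.minAreaRect((B[:,:2]*1000).astype(np.float32)); print(n,"board",r,len(B))
    _,Ct=reg(.69,.8,.1,.27,.262,.28)
    for sgn in (1,-1):
        Q=Ct[(Ct[:,1]-.185)*sgn>0]
        r=cv2.minAreaRect((Q[:,:2]*1000).astype(np.float32)); print(" cheek",r,Q[:,2].max(),len(Q))
    for nm,a in [("kerb",(.42,.56,.11,.26,.022,.034)),("stop",(.79,.9,.1,.27,.03,.045))]:
        _,Q=reg(*a)
        for sgn in ((1,-1) if nm=="kerb" else (0,)):
            q=Q[(Q[:,1]-.187)*sgn>=0]; r=cv2.minAreaRect((q[:,:2]*1000).astype(np.float32)); print(" ",nm,r,len(q),np.median(q[:,2]))
    _,Q=reg(.42,.53,-.2,-.09,.07,.085); print(" box",cv2.minAreaRect((Q[:,:2]*1000).astype(np.float32)),len(Q),np.median(Q[:,2]))
    _,Q=reg(.53,.66,-.23,-.12,.103,.118); 
    c=Q[:,:2].mean(0); d=np.linalg.svd(Q[:,:2]-c)[2][0]; print(" grip",cv2.minAreaRect((Q[:,:2]*1000).astype(np.float32)),len(Q),np.median(Q[:,2]),np.degrees(np.arctan2(d[1],d[0])))
    dk=hsv[...,2]<90
    _,Q=reg(.42,.67,-.25,-.08,.005,.016,dk); print(" plate",cv2.minAreaRect((Q[:,:2]*1000).astype(np.float32)),len(Q))
```

```text
side board ((639.9745483398438, 187.80410766601562), (148.84918212890625, 379.65740966796875), 88.6314697265625) 2780
 cheek ((747.5057373046875, 236.72012329101562), (11.167829513549805, 60.18790817260742), 88.66767120361328) 0.2738700967331306 102
 cheek ((744.1215209960938, 134.05030822753906), (11.636556625366211, 61.067508697509766), 86.66970825195312) 0.27386062753054385 93
  kerb ((515.6881103515625, 242.69012451171875), (13.023092269897461, 87.24507904052734), 89.48076629638672) 88 0.02794716110361681
  kerb ((515.0240478515625, 137.13827514648438), (13.119186401367188, 86.72819519042969), 88.90058898925781) 87 0.027552542469436545
  stop ((821.1126708984375, 182.84645080566406), (101.31392669677734, 14.36388111114502), 88.3013916015625) 165 0.03754583132827074
 box ((470.83233642578125, -136.38819885253906), (47.32931137084961, 19.965682983398438), 47.21852111816406) 5 0.0712907909079026
 grip ((602.0377807617188, -174.03042602539062), (24.484516143798828, 125.0396499633789), 76.06375885009766) 115 0.10926184010607591 -13.98417854831677
 plate ((555.7090454101562, -159.05029
[... 538 characters left out ...]
, 88.78890991210938) 118 0.028239087866974703
  kerb ((514.544921875, 137.26071166992188), (12.379846572875977, 87.03610229492188), 88.87071228027344) 121 0.028417980483843964
  stop ((822.1063842773438, 183.5529022216797), (98.26956939697266, 13.419350624084473), 88.66400909423828) 128 0.03813426246517774
 box ((466.0726013183594, -143.13519287109375), (62.61458206176758, 66.09661865234375), 79.3593978881836) 38 0.07096667267337076
 grip ((599.8377075195312, -174.55441284179688), (20.589839935302734, 120.45368194580078), 74.27363586425781) 177 0.11019845008618931 166.2415783363592
 plate ((556.1375732421875, -161.8758544921875), (84.64754486083984, 263.9080505371094), 71.38021087646484) 917
```

apply_moves --deltas "0.4 -1 0.5 0 0 0.2 1;0.4 -1 0.5 0 0 0.2 1;0.4 -1 0.5 0 0 0.2 1;0.4 -1 0.5 0 0 0.2 1;0.4 -1 0.5 0 0 0.2 1;0.4 -1 0.5 0 0 0.2 1;0.4 -1 0.5 0 0 0.2 1;0.4 -1 0.5 0 0 0.2 1"

```text
time_s: 0.9
tool_pos: [0.351, 0.2353, 0.3792]
ee_rot: [[-0.971, 0.238, -0.0], [0.238, 0.971, -0.0], [0.0, -0.0, -1.0]]
wrist_force: [1.4, 1.5, 0.2]
width: 0.0931
grasp_force: 0.0
```

apply_moves --deltas "0.5 -1 0 0 0 0 1;0.5 -1 0 0 0 0 1;0.5 -1 0 0 0 0 1;0.5 -1 0 0 0 0 1;0.5 -1 0 0 0 0 1;0.5 -1 0 0 0 0 1;0.5 -1 0 0 0 0 1;0.5 -1 0 0 0 0 1"

```text
time_s: 1.7
tool_pos: [0.5113, -0.0848, 0.3782]
ee_rot: [[-0.971, 0.239, -0.0], [0.239, 0.971, 0.0], [0.001, 0.0, -1.0]]
wrist_force: [1.3, 1.0, 0.4]
width: 0.0928
grasp_force: 0.0
```

apply_moves --deltas "0.4 -0.7 0 0 0 0 1;0.4 -0.7 0 0 0 0 1;0 0 0 0 0 0 1;0 0 0 0 0 0 1"

```text
time_s: 2.1
tool_pos: [0.5428, -0.1393, 0.3776]
ee_rot: [[-0.971, 0.24, -0.002], [0.24, 0.971, 0.001], [0.002, 0.0, -1.0]]
wrist_force: [0.1, 0.2, 0.7]
width: 0.093
grasp_force: 0.0
```

Run:
```python
from h import *
np.set_printoptions(suppress=True,precision=4)
s=bot.snapshot("wrist"); cv2.imwrite("pics/w1.png",s["pixels"][:,:,::-1]); np.savez("w1.npz",**s)
print((-s["R"].T@s["t"]),s["R"])
o=bot.observe();print(o["joints"])
for n in ["top0","side0","w1"]:
    s=dict(np.load(n+".npz"));P=cloud(s)
    th=np.radians(-14);d=np.array([np.cos(th),np.sin(th)]);nn=np.array([-d[1],d[0]])
    Q=P.reshape(-1,3);Q=Q[np.isfinite(Q[:,2])]
    a=(Q[:,:2]-[.601,-.174])@d; b=(Q[:,:2]-[.601,-.174])@nn
    print(n)
    for nm,a0,a1,z0,z1,w in [("grip",-.06,.06,.105,.116,.03),("box",-.2,-.06,.069,.079,.05),("arm",.06,.24,.16,.172,.03),("plate",-.2,.05,.007,.014,.045)]:
        m=(a>a0)&(a<a1)&(abs(b)<w)&(Q[:,2]>z0)&(Q[:,2]<z1)
        if m.sum()<5: continue
        A,B=a[m],b[m]; print(" ",nm,m.sum(),"a",A.min(),A.max(),"b",B.min(),B.max(),"z",np.median(Q[m,2]),"slope",np.polyfit(A,B,1))
```

```text
[ 0.4733 -0.1226  0.5449] [[ 0.241   0.9705  0.0013]
 [ 0.9375 -0.2331  0.2584]
 [ 0.2511 -0.0611 -0.966 ]]
[-0.3418  0.0153  1.3214  0.0003  1.8061 -1.6712]
top0
  grip 167 a -0.05994856964524377 0.05889569550240839 b -0.012923770609120873 0.015145445149184368 z 0.11032774532861911 slope [0.0312 0.0005]
  box 66 a -0.17199238666633598 -0.10535852525513384 b -0.035307098125444344 0.02757590624061025 z 0.07023631421629195 slope [ 0.015  -0.0008]
  arm 86 a 0.06001619353257282 0.1546962625025047 b -0.02977458945949097 0.029858239515392924 z 0.16555916620174604 slope [-0.0428 -0.0016]
  plate 745 a -0.19246688568182563 0.04984480964235325 b -0.044757772518128826 0.04449129235682614 z 0.01053674781875746 slope [0.0011 0.0029]
side0
  grip 101 a -0.05960617204030857 0.05838210695593728 b -0.012064941616230526 0.016033306770977255 z 0.10945977833323438 slope [0.0492 0.0023]
  box 10 a -0.1541888704195681 -0.1066430379078561 b -0.019393255348582463 0.020938881102468953 z 0.07029612037349159 slope [0.5326 0.0694]
  arm 41 a 0.06080606362621685 0.15443402927943345 b -0.01026962709233636 0.02988443308807301 z 0.16513365268874808 slope [-0.3273  0.0541]
  plate 522 a -0.19354548564960486 0.04998954494878967 b -0.036285501483601726 0.03785226011213169 z 0.010267002112054988 slope [-0.0219  0.005 ]
w1
  grip 828 a -0.05985779454523318 0.05998807178440873 b -0.014311599128295886 0.014565650996720934 z 0.11048473396180915 slope [ 0.0224 -0.0009]
  arm 450 a 0.060007788806077544 0.15493330803373256 b -0.029941637794136753 0.02967899041698427 z 0.16652786485099397 slope [-0.0175  0.0005]
  plate 3229 a -0.17763622235996585 0.04995946788350924 b -0.03896702181198947 0.03495377088756553 z 0.011195195156965898 slope [0.025  0.0008]
```

View pics/w1.png

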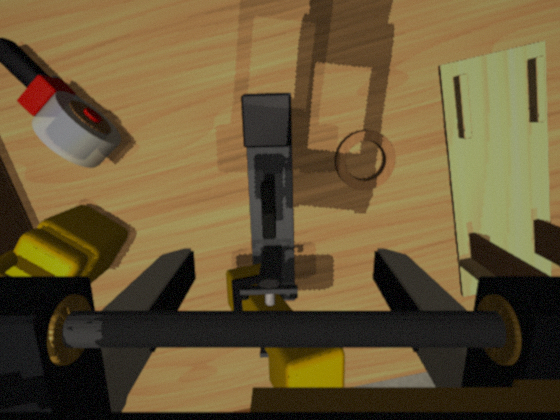

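The wrist view shows the grip bar at pixels (268, 178–240), the ballast box at (268,120), and yoke arms at rows 250 to 290. The near arm contaminated my grip fit, so I'm refining it.

Run:
```python
from h import *
np.set_printoptions(suppress=True,precision=4,linewidth=150)
th=np.radians(-14);d=np.array([np.cos(th),np.sin(th)]);nn=np.array([-d[1],d[0]])
for n in ["top0","side0","w1"]:
    s=dict(np.load(n+".npz"));P=cloud(s);Q=P.reshape(-1,3);Q=Q[np.isfinite(Q[:,2])]
    q=Q[:,:2]-[.578,-.168]; a=q@d; b=q@nn
    m=(abs(a)<.15)&(abs(b)<.03)&(Q[:,2]>.103)&(Q[:,2]<.116)
    print(n,np.histogram(a[m],np.arange(-.06,.12,.01))[0])
    m&=abs(a)<.045
    print(a[m].min(),a[m].max(),b[m].min(),b[m].max(),np.median(Q[m,2]),np.polyfit(a[m],b[m],1),np.median(b[m]))
    for z0,z1 in[(.06,.074)]:
        m=(a<-.06)&(a>-.18)&(abs(b)<.05)&(Q[:,2]>z0)&(Q[:,2]<z1)
        if m.sum(): print(" box",a[m].min(),a[m].max(),b[m].min(),b[m].max())
    for a0,a1 in [(.06,.11),(.15,.2)]:
        m=(a<a1)&(a>a0)&(abs(b)<.03)&(Q[:,2]>.16)&(Q[:,2]<.17)
        if m.sum(): print(" arm",a[m].min(),a[m].max(),b[m].min(),b[m].max(),m.sum())
```

```text
top0 [ 0  0 17 23 24 24 22 22 24 16  0  0  0  0  8  0  4]
-0.03746889866969281 0.03788440674084409 -0.010164327235649124 0.008914830714494504 0.11016033866934033 [ 0.0231 -0.0002] -0.0002539399661823804
 box -0.15003453983948822 -0.07897909867251922 -0.03603019724746879 0.030068830498632147
 arm 0.08131715382041882 0.1096017078776356 -0.0296726340033836 0.02982258053931032 62
 arm 0.1724436682712947 0.17846459558045064 -0.01131781995440566 0.004159075703252736 12
side0 [ 0  0 14 14 14 14 13 16 14 15  0  0  0  0 13  0  0]
-0.037734302147375144 0.036989133689816274 -0.012322512375094121 0.012218652436525682 0.10933115134586491 [0.0202 0.0013] 0.001717525925097745
 box -0.1504681893221177 -0.07897805860651362 -0.03772951105835668 0.03064617589169242
 arm 0.08070157669105955 0.1076600551257979 0.02488619271032306 0.029517677602360026 6
 arm 0.15019578812783618 0.1782023623573794 -0.01052719785119996 0.017845137821425217 23
w1 [  0   0  81 110 100 109  98  99 104  77   0   0   0   0  82   0   0]
-0.0370859592656655 0.03916491421103442 -0.0114591430771028 0.00772702722709863 0.11046377202063344 [ 0.0269 -0.0017] -0.0015327214613925465
 box -0.1485080310944609 -0.07911771809144624 -0.03831707231465505 0.027893532481203
 arm 0.08149023124295894 0.10999717497514137 -0.029959163361187306 0.029423148179899196 480
 arm 0.17189272165456237 0.17870164111167852 -0.01125135141329011 -0.0019536149784228148 54
```

apply_moves --deltas "0.44 -0.36 0 0 0 0.13 1;0.44 -0.36 0 0 0 0.13 1;0 0 -0.8 0 0 0 1;0 0 -1 0 0 0 1;0 0 -1 0 0 0 1;0 0 -1 0 0 0 1;0 0 -0.7 0 0 0 1;0 0 0 0 0 0 1"

```text
time_s: 2.95
tool_pos: [0.5751, -0.1653, 0.1937]
ee_rot: [[-0.977, 0.215, -0.008], [0.215, 0.977, 0.003], [0.008, 0.001, -1.0]]
wrist_force: [-0.3, -0.5, -0.8]
width: 0.0927
grasp_force: 0.0
```

apply_moves --deltas "0.06 -0.05 -0.8 0 0 0 1;0 0 -0.8 0 0 0 1;0 0 -0.7 0 0 0 1;0 0 -0.4 0 0 0 1;0 0 -0.18 0 0 0 1;0 0 0 0 0 0 1;0 0 0 0 0 0 1"

```text
time_s: 3.65
tool_pos: [0.5818, -0.1701, 0.0855]
ee_rot: [[-0.976, 0.217, 0.003], [0.217, 0.976, -0.001], [-0.003, -0.0, -1.0]]
wrist_force: [0.3, 0.0, 0.6]
width: 0.0932
grasp_force: 0.0
```

apply_moves --deltas "-0.08 0.04 -0.15 0 0 0 1;0 0 0 0 0 0 1;0 0 0 0 0 0 -1;0 0 0 0 0 0 -1;0 0 0 0 0 0 -1;0 0 0 0 0 0 -1;0 0 0 0 0 0 -1;0 0 0 0 0 0 -1"

```text
time_s: 4.45
tool_pos: [0.5774, -0.1682, 0.0774]
ee_rot: [[-0.976, 0.217, -0.0], [0.217, 0.976, 0.0], [0.0, -0.0, -1.0]]
wrist_force: [-0.3, 0.4, -0.1]
width: 0.0495
grasp_force: 0.0
```

apply_moves --deltas "0 0 0 0 0 0 -1;0 0 0 0 0 0 -1;0 0 0 0 0 0 -1;0 0 0 0 0 0 -1;0 0 0 0 0 0 -1;0 0 0 0 0 0 -1;0 0 0 0 0 0 -1;0 0 0 0 0 0 -1"

```text
time_s: 5.25
tool_pos: [0.5773, -0.1684, 0.0774]
ee_rot: [[-0.976, 0.217, -0.0], [0.217, 0.976, -0.0], [0.0, -0.0, -1.0]]
wrist_force: [-0.5, -3.4, -1.4]
width: 0.0179
grasp_force: 30.0
```

apply_moves --deltas "0 0 0.1 0 0 0 -1;0 0 0.3 0 0 0 -1;0 0 0.5 0 0 0 -1;0 0 0.5 0 0 0 -1;0 0 0.5 0 0 0 -1;0 0 0.4 0 0 0 -1;0 0 0.2 0 0 0 -1;0 0 0.1 0 0 0 -1"

```text
time_s: 6.05
tool_pos: [0.5776, -0.1681, 0.1823]
ee_rot: [[-0.976, 0.217, 0.001], [0.217, 0.976, -0.0], [-0.001, -0.0, -1.0]]
wrist_force: [0.2, 0.3, -8.1]
width: 0.0175
grasp_force: 30.0
```

```bash
cat >> h.py <<'E'
from scipy.optimize import least_squares
OFF=np.array([0,0,-.0785])   # stand origin in grip (stand axes) from TCP
def stand(o):
    R=np.array(o["ee_rot"]); x,y=-R[:,0],R[:,1]
    Rs=np.stack([x,y,np.cross(x,y)],1); return Rs,np.array(o["tool_pos"])+Rs@OFF
def roll(Rs): return np.arctan2(Rs[2,1],Rs[2,2])
def lean(s,o,free=False):
    """lean a of the lantern head about horizontal stand axis, box fit"""
    Rs,p=stand(o); piv=p+Rs@[.130,0,.150]
    x=Rs[:,0]*[1,1,0]; x/=np.linalg.norm(x); z=np.array([0,0,1.]); y=np.cross(z,x)
    hsv=cv2.cvtColor(s["pixels"].astype(np.uint8),cv2.COLOR_RGB2HSV)
    P=cloud(s); q=(P-piv)@np.stack([x,y,z],1)
    m=(hsv[...,0]>20)&(hsv[...,0]<34)&(hsv[...,1]>150)&(abs(q[...,0])<.05)&(abs(q[...,1])<.12)&(q[...,2]>.02)&(q[...,2]<.16)
    q=q[m]
    def res(t):
        a,dy,dz,dx=t; c,sn=np.cos(a),np.sin(a)
        Y=c*(q[:,1]-dy)+sn*(q[:,2]-dz); Z=-sn*(q[:,1]-dy)+c*(q[:,2]-dz)-.1
        d=np.abs(np.stack([q[:,0]-dx,Y,Z],1))-[.031,.032,.030]
        out=np.linalg.norm(np.maximum(d,0),axis=1); ins=np.minimum(d.max(1),0)
        return np.r_[np.clip(out+ins,-.012,.012)/.0015,np.sqrt(len(q))*np.array([dy,dz,dx])/.003]
    best=min((least_squares(res,[a0,0,0,0],loss="soft_l1") for a0 in (-.4,0.,.4)),key=lambda r:r.cost)
    return best.x,len(q),np.sqrt(np.mean(best.fun**2))
E
python3 - <<'E'
from h import *
np.set_printoptions(suppress=True,precision=4)
o=bot.observe();print(o["time_s"],o["tool_pos"],o["wrist_force"],o["moment"])
for n in ["side","top","side"]:
    o=bot.observe();s=bot.snapshot(n); print(n,roll(stand(o)[0]),lean(s,o))
    cv2.imwrite("pics/l1_%s.png"%n,s["pixels"][:,:,::-1])
E
```

```text
6.05 [ 0.5776 -0.1681  0.1823] [ 0.1915  0.2731 -8.0859] [-0.0274 -0.0722  0.0229]
side -2.4374576832683797e-06 (array([-0.3935, -0.    , -0.0001, -0.0017]), 211, np.float64(3.4693363306531952))
top 9.305973542771658e-06 (array([-0.4119,  0.    ,  0.0013,  0.0009]), 906, np.float64(2.372812306750349))
side 0.000105556965336131 (array([-0.3926, -0.0001, -0.0002, -0.0015]), 202, np.float64(3.4034800100959623))
```

apply_moves --deltas "-0.08 0.17 0 0 0 0.04 -1;-0.16 0.35 0 0 0 0.09 -1;-0.23 0.52 0 0 0 0.13 -1;-0.31 0.7 0 0 0 0.17 -1;-0.31 0.7 0 0 0 0.17 -1;-0.31 0.7 0 0 0 0.17 -1;-0.31 0.7 0 0 0 0.17 -1;-0.31 0.7 0 0 0 0.17 -1"

```text
time_s: 7.0
tool_pos: [0.4949, 0.0155, 0.1809]
ee_rot: [[-0.993, 0.12, -0.001], [0.12, 0.993, 0.0], [0.001, 0.0, -1.0]]
wrist_force: [0.9, 0.7, -7.7]
width: 0.0176
grasp_force: 30.0
```

apply_moves --deltas "-0.31 0.7 0 0 0 0.17 -1;-0.31 0.7 0 0 0 0.17 -1;-0.31 0.7 0 0 0 0.17 -1;-0.31 0.7 0 0 0 0.17 -1;-0.31 0.7 0 0 0 0.17 -1;-0.23 0.52 0 0 0 0.13 -1;-0.16 0.35 0 0 0 0.09 -1;-0.08 0.17 0 0 0 0.04 -1"

```text
time_s: 7.8
tool_pos: [0.4139, 0.1967, 0.181]
ee_rot: [[-1.0, 0.022, -0.001], [0.022, 1.0, 0.0], [0.001, 0.0, -1.0]]
wrist_force: [0.3, 0.7, -8.6]
width: 0.0179
grasp_force: 30.0
```

Run:
```python
from h import *
np.set_printoptions(suppress=True,precision=4)
for n in ["side","top","side"]:
    o=bot.observe();s=bot.snapshot(n); print(o["time_s"],o["tool_pos"],n,roll(stand(o)[0]),lean(s,o))
    cv2.imwrite("pics/l2_%s.png"%n,s["pixels"][:,:,::-1])
Rs,p=stand(o);print(np.degrees(np.arctan2(Rs[1,0],Rs[0,0])),o["joints"])
```

```text
7.8 [0.4139 0.1967 0.181 ] side 0.0003681048508983899 (array([-0.3985, -0.    , -0.0002, -0.001 ]), 250, np.float64(5.211388458704979))
7.85 [0.414  0.1969 0.181 ] top 0.0007008509711597909 (array([-0.4081,  0.0001,  0.0015,  0.0001]), 1027, np.float64(3.3889650058514533))
7.9 [0.4147 0.1959 0.1811] side 3.675282197530654e-05 (array([-0.3772, -0.0001, -0.0002, -0.0007]), 236, np.float64(5.382285170474966))
-1.2978343489236115 [ 0.3292 -0.2415  1.9148  0.0002  1.4687 -1.2189]
```

View pics/l2_side.png

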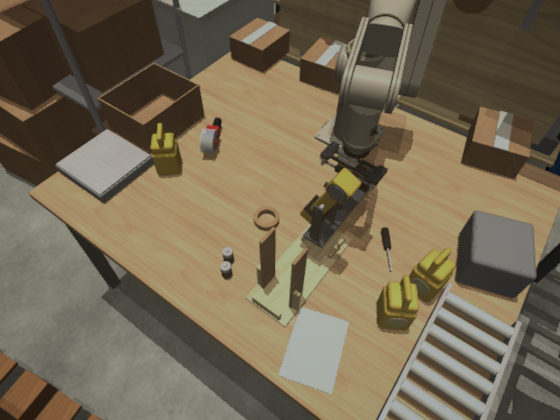

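Side view: stand held in front of the cradle's open end. The head is at (345,185), leaning to +y, and the view of it is clear. Next, the estimator and planner.

```bash
cat > ctl.py <<'E'
import sys,json,os
from h import *
from scipy.optimize import minimize
K1,K2,D,C,L=4.6,4.5,.21,.914,.0715
U=np.radians(5); DT=.01
def sim(a,w,b,bd,dbs,hold=False,T=.1):
    """rows of roll change dbs (rad) lasting T each; semi-implicit with stops"""
    tr=[]
    n=int(round(T/DT))
    for db in dbs:
        nb=db/T; w-=C*L*(nb-bd); bd=nb
        for _ in range(n):
            w+=DT*(K1*a+K2*b-D*(w-bd)); a+=DT*w; b+=DT*bd
            if abs(a-b)>.4: a=b+.4*np.sign(a-b); w=bd if (w-bd)*(a-b)>0 else w
        tr.append((a,w,b,bd))
    return tr
def plan(a,w,b,N=18,umax=.55,stop=False):
    def cost(u):
        tr=np.array(sim(a,w,b,0.,u*U)); A,W,B=tr[:,0],tr[:,1],tr[:,2]
        return (A**2).sum()+.15*(W**2).sum()+.15*(B**2).sum()+30*((A[-1]+W[-1]/2.14)**2)+5*B[-1]**2+.004*(np.diff(np.r_[0,u])**2).sum()*1
    u0=np.zeros(N)
    if stop: u0[:6]=.6*-np.sign(a)*1; u0[6:12]=-.6*-np.sign(a)
    best=None
    for g in ([u0,u0*.8,u0*1.2] if stop else [u0]):
        r=minimize(cost,g,method="L-BFGS-B",bounds=[(-umax,umax)]*N,options=dict(maxiter=60))
        if best is None or r.fun<best.fun: best=r
    return best.x
if __name__=="__main__":
    np.set_printoptions(suppress=True,precision=3)
    rows=[float(v) for v in sys.argv[1].split()] if len(sys.argv)>1 and sys.argv[1] else []
    st=json.load(open("st.json")) if os.path.exists("st.json") else dict(a=-.4,w=0.,b=0.,P=[[1e-4,0],[0,1e-4]])
    a,w,b,P=st["a"],st["w"],st["b"],np.array(st["P"])
    def step(dbs,T,bd=0.):
        global a,w,b,P
        a,w,b,bd=sim(a,w,b,bd,dbs,T=T)[-1]; t=T*len(dbs); k=2.14
        F=np.array([[np.cosh(k*t),np.sinh(k*t)/k],[k*np.sinh(k*t),np.cosh(k*t)]])
        q=.2**2*t; P=F@P@F.T+q*np.array([[t*t/3,t/2],[t/2,1]])
        if abs(a-b)>.399: P=np.diag([1e-4,1e-4])
        return bd
    if rows: 
        bd=step([r*U for r in rows],.1); w-=C*L*(0-bd)
    for n,off in (("top",.005),("side",0.)) :
        o=bot.observe(); s=bot.snapshot(n); m,k,rm=lean(s,o); bm=roll(stand(o)[0])
        z=m[0]+off; inn=z-a; print(n,o["time_s"],"z %.3f pred a %.3f w %.3f | b cmd %.3f meas %.3f n %d"%(z,a,w,b,bm,k),np.round(o["tool_pos"],4))
        if k>80 and abs(inn)<.25:
            S=P[0,0]+.010**2; G=P[:,0]/S; a+=G[0]*inn; w+=G[1]*inn; P=P-np.outer(G,P[0])
        step([0.],.05)
    json.dump(dict(a=a,w=w,b=b,P=P.tolist()),open("st.json","w"))
    u=np.round(plan(a,w,b,stop=abs(a-b)>.38),2)
    Rs,p=stand(bot.observe()); yaw=np.degrees(np.arctan2(Rs[1,0],Rs[0,0]))
    print("now a %.3f w %.3f b %.3f yaw %.2f pitch %.3f"%(a,w,b,yaw,-Rs[2,0]),"sd",np.sqrt(np.diag(P)))
    print("rows",u[:9]); print("pred",[(round(x[0],3),round(x[2],3)) for x in sim(a,w,b,0.,u*U)][:12])
E
time python3 ctl.py
```

```text
top 7.95 z -0.404 pred a -0.400 w 0.000 | b cmd 0.000 meas -0.000 n 1030 [0.415 0.195 0.181]
side 8.0 z -0.391 pred a -0.400 w 0.000 | b cmd 0.000 meas -0.000 n 250 [0.416 0.195 0.181]
now a -0.398 w -0.091 b 0.000 yaw -1.44 pitch -0.000 sd [0.007 0.046]
rows [ 0.4   0.4   0.39  0.39  0.37  0.36 -0.49 -0.48 -0.48]
pred [(np.float64(-0.365), np.float64(0.035)), (np.float64(-0.33), np.float64(0.07)), (np.float64(-0.296), np.float64(0.104)), (np.float64(-0.262), np.float64(0.138)), (np.float64(-0.23), np.float64(0.17)), (np.float64(-0.198), np.float64(0.202)), (np.float64(-0.163), np.float64(0.159)), (np.float64(-0.13), np.float64(0.117)), (np.float64(-0.099), np.float64(0.075)), (np.float64(-0.071), np.float64(0.033)), (np.float64(-0.046), np.float64(-0.009)), (np.float64(-0.024), np.float64(-0.051))]
real	0m8.795s
user	0m15.167s
sys	0m0.244s
```

apply_moves --deltas "0 -0.03 0 0.2 0 0 -1;0 -0.03 0 0.4 0 0 -1;0 0 0 0.4 0 0 -1;0 0 0 0.4 0 0 -1;0 0 0 0.4 0 0 -1;0 0 0 0.4 0 0 -1;0 0 0 0.2 0 0 -1"

```text
time_s: 8.75
tool_pos: [0.4161, 0.1914, 0.1813]
ee_rot: [[-1.0, 0.027, 0.001], [0.026, 0.978, 0.209], [0.005, 0.209, -0.978]]
wrist_force: [0.1, -0.6, -9.2]
width: 0.0176
grasp_force: 30.0
```

```bash
python3 ctl.py "0.2 0.4 0.4 0.4 0.4 0.4 0.2"
```

```text
top 8.75 z -0.177 pred a -0.172 w 0.370 | b cmd 0.209 meas 0.210 n 870 [0.416 0.191 0.181]
side 8.8 z -0.145 pred a -0.158 w 0.365 | b cmd 0.209 meas 0.211 n 246 [0.416 0.191 0.181]
now a -0.130 w 0.411 b 0.209 yaw -1.51 pitch 0.005 sd [0.01 0.1 ]
rows [-0.48 -0.44 -0.41 -0.39 -0.37 -0.35 -0.33 -0.32 -0.3 ]
pred [(np.float64(-0.086), np.float64(0.168)), (np.float64(-0.039), np.float64(0.129)), (np.float64(0.009), np.float64(0.093)), (np.float64(0.06), np.float64(0.059)), (np.float64(0.115), np.float64(0.027)), (np.float64(0.174), np.float64(-0.003)), (np.float64(0.24), np.float64(-0.032)), (np.float64(0.312), np.float64(-0.06)), (np.float64(0.314), np.float64(-0.086)), (np.float64(0.29), np.float64(-0.11)), (np.float64(0.268), np.float64(-0.132)), (np.float64(0.248), np.float64(-0.152))]
```

```bash
sed -i 's/umax=.55/umax=.95/; s/maxiter=60/maxiter=150/' ctl.py
python3 - <<'E'
import json
from ctl import *
st=json.load(open("st.json"))
for um in (.8,.95):
    u=np.round(plan(st["a"],st["w"],st["b"],umax=um),2)
    print(um,u.tolist()); print([(float(round(x[0],3)),float(round(x[2],3))) for x in sim(st["a"],st["w"],st["b"],0.,u*U)])
E
```

```text
0.8 [-0.8, -0.78, -0.65, -0.54, -0.45, -0.38, -0.33, -0.3, -0.13, -0.17, -0.07, -0.08, 0.11, 0.34, 0.13, 0.02, -0.0, -0.23]
[(-0.084, 0.14), (-0.039, 0.072), (0.006, 0.015), (0.049, -0.032), (0.09, -0.072), (0.13, -0.105), (0.17, -0.134), (0.211, -0.16), (0.229, -0.171), (0.214, -0.186), (0.199, -0.192), (0.186, -0.199), (0.171, -0.189), (0.155, -0.16), (0.14, -0.148), (0.127, -0.147), (0.113, -0.147), (0.099, -0.167)]
0.95 [-0.76, -0.85, -0.69, -0.56, -0.46, -0.38, -0.33, -0.29, -0.18, -0.07, -0.09, -0.03, 0.23, 0.42, 0.18, 0.05, 0.04, -0.24]
[(-0.085, 0.143), (-0.038, 0.069), (0.006, 0.009), (0.049, -0.04), (0.09, -0.08), (0.129, -0.113), (0.167, -0.142), (0.205, -0.168), (0.217, -0.183), (0.201, -0.189), (0.187, -0.197), (0.172, -0.2), (0.155, -0.18), (0.138, -0.143), (0.122, -0.127), (0.108, -0.123), (0.093, -0.12), (0.079, -0.14)]
```

Run:
```python
t=open("ctl.py").read()
i=t.index("def plan("); j=t.index('if __name__')
t=t[:i]+'''from scipy.optimize import lsq_linear
def lin(a,w,b,us):
    out=[];bd=0.
    for u in us:
        nb=u*U/.1; w-=C*L*(nb-bd); bd=nb
        for _ in range(10): w+=DT*(K1*a+K2*b-D*(w-bd)); a+=DT*w; b+=DT*bd
        out.append((a,w,b))
    return np.array(out)
def plan(a,w,b,N=18,umax=.95,stop=False):
    f0=lin(a,w,b,np.zeros(N)); J=np.stack([lin(0,0,0,e) for e in np.eye(N)],-1)
    wt=[1,.4,.4]; A=[J[:,i]*wt[i] for i in range(3)]; y=[f0[:,i]*wt[i] for i in range(3)]
    A.append(10*(J[-1:,0]+J[-1:,1]/2.14+J[-1:,2]*.5)); y.append(10*(f0[-1:,0]+f0[-1:,1]/2.14+f0[-1:,2]*.5))
    Dm=np.eye(N)-np.eye(N,k=-1); A.append(.06*Dm); y.append(np.zeros(N))
    return lsq_linear(np.vstack(A),-np.concatenate(y),bounds=(-umax,umax)).x
'''+t[j:]
open("ctl.py","w").write(t)
import json
from ctl import *
st=json.load(open("st.json"))
for um in (.8,.95):
    u=np.round(plan(st["a"],st["w"],st["b"],umax=um),2)
    print(um,u.tolist()); print([(float(round(x[0],3)),float(round(x[2],3))) for x in sim(st["a"],st["w"],st["b"],0.,u*U)])
```

```text
0.8 [-0.8, -0.8, -0.8, -0.8, -0.8, -0.8, -0.8, -0.8, -0.75, 0.36, 0.8, 0.8, 0.8, 0.8, 0.53, 0.21, -0.04, -0.11]
[(-0.084, 0.14), (-0.038, 0.07), (0.007, 0.0), (0.049, -0.07), (0.089, -0.14), (0.124, -0.209), (0.12, -0.279), (0.044, -0.349), (-0.046, -0.415), (-0.161, -0.383), (-0.299, -0.313), (-0.46, -0.243), (-0.574, -0.174), (-0.504, -0.104), (-0.447, -0.058), (-0.412, -0.039), (-0.398, -0.043), (-0.403, -0.052)]
0.95 [-0.95, -0.95, -0.95, -0.95, -0.95, -0.95, -0.48, 0.37, 0.81, 0.85, 0.68, 0.46, 0.28, 0.15, 0.06, -0.0, -0.05, -0.07]
[(-0.084, 0.127), (-0.038, 0.044), (0.005, -0.039), (0.044, -0.122), (0.077, -0.205), (0.103, -0.288), (0.067, -0.33), (0.006, -0.298), (-0.067, -0.227), (-0.15, -0.153), (-0.243, -0.093), (-0.348, -0.053), (-0.429, -0.029), (-0.415, -0.016), (-0.41, -0.01), (-0.41, -0.01), (-0.415, -0.015), (-0.421, -0.021)]
```

Run:
```python
t=open("ctl.py").read()
i=t.index("from scipy.optimize import lsq_linear"); j=t.index('if __name__')
t=t[:i]+'''from scipy.optimize import lsq_linear
def lin(a,w,b,us,uy,clip=False):
    out=[];bd=0.;vy=0.;y=0.
    for u,q in zip(us,uy):
        nb=u*U/.1; nv=q*.4; w-=C*L*(nb-bd)-C*(nv-vy); bd=nb; vy=nv
        for _ in range(10):
            w+=DT*(K1*a+K2*b-D*(w-bd)); a+=DT*w; b+=DT*bd; y+=DT*vy
            if clip and abs(a-b)>.4: a=b+.4*np.sign(a-b); w=bd if (w-bd)*(a-b)>0 else w
        out.append((a,w,b,y,a-b))
    return np.array(out)
def plan(a,w,b,N=18,umax=.95,ymax=.8,wy=.06,wyd=.1,y0=0.,wr=0.,usey=True):
    Z=np.zeros(N); f0=lin(a,w,b,Z,Z)
    J=np.concatenate([np.stack([lin(0,0,0,e,Z) for e in np.eye(N)],-1),np.stack([lin(0,0,0,Z,e) for e in np.eye(N)],-1)],-1)
    f0[:,3]+=y0
    wt=[1,.4,.4,wy*5,wr]; A=[J[:,i]*wt[i] for i in range(5)]; y=[f0[:,i]*wt[i] for i in range(5)]
    m=lambda X:10*(X[-1:,0]+X[-1:,1]/2.14+X[-1:,2]*.5)
    A.append(m(J)); y.append(m(f0))
    Dm=np.eye(N)-np.eye(N,k=-1); O=np.zeros((N,N))
    A.append(np.hstack([.06*Dm,O])); A.append(np.hstack([O,wyd*Dm])); y+= [Z,Z]
    ub=np.r_[np.full(N,umax),np.full(N,ymax if usey else 1e-6)]
    x=lsq_linear(np.vstack(A),-np.concatenate(y),bounds=(-ub,ub)).x
    return x[:N],x[N:]
'''+t[j:]
open("ctl.py","w").write(t)
import json
from ctl import *
np.set_printoptions(suppress=True,precision=2,linewidth=170)
st=json.load(open("st.json"))
for kw in (dict(),dict(wyd=.05,wr=.3),dict(wyd=.03,wy=.02,wr=.5),dict(wyd=.05,wr=.3,wy=.02,ymax=.6)):
    u,q=plan(st["a"],st["w"],st["b"],**kw)
    tr=lin(st["a"],st["w"],st["b"],u,q,True)
    print(kw);print(u);print(q);print(tr[:,[0,2,3,4]].T)
```

```text
{}
[-0.95 -0.95 -0.95 -0.69 -0.27  0.05  0.21  0.25  0.23  0.19  0.15  0.11  0.08  0.06  0.04  0.02  0.01  0.01]
[-0.53 -0.67 -0.64 -0.5  -0.31 -0.13  0.01  0.11  0.18  0.22  0.24  0.25  0.26  0.25  0.25  0.25  0.24  0.24]
[[-0.1  -0.08 -0.06 -0.05 -0.04 -0.03 -0.02 -0.01 -0.01 -0.01 -0.   -0.   -0.   -0.    0.    0.    0.    0.  ]
 [ 0.13  0.04 -0.04 -0.1  -0.12 -0.12 -0.1  -0.08 -0.06 -0.04 -0.03 -0.02 -0.01 -0.01 -0.   -0.   -0.   -0.  ]
 [-0.02 -0.05 -0.07 -0.09 -0.11 -0.11 -0.11 -0.11 -0.1  -0.09 -0.08 -0.07 -0.06 -0.05 -0.04 -0.03 -0.02 -0.01]
 [-0.23 -0.13 -0.02  0.05  0.09  0.09  0.08  0.06  0.05  0.03  0.02  0.02  0.01  0.01  0.    0.    0.    0.  ]]
{'wyd': 0.05, 'wr': 0.3}
[-0.95 -0.95 -0.95 -0.65 -0.21  0.09  0.22  0.24  0.2   0.16  0.12  0.09  0.07  0.05  0.03  0.02  0.01  0.01]
[-0.6  -0.71 -0.67 -0.51 -0.3  -0.11  0.03  0.12  0.18  0.21  0.23  0.24  0.25  0.25  0.24  0.24  0.23  0.22]
[[-0.11 -0.09 -0.07 -0.06 -0.04 -0.03 -0.03 -0.02 -0.01 -0.01 -0.01 -0.   -0.   -0.   -0.   -0.    0.    0.  ]
 [ 0.13  0.04 -0.04 -0.1  -0.11 -0.11 -0.09 -0.07 -0.05 -0.04 -0.02 -0.02 -0
[... 974 characters left out ...]
'wr': 0.3, 'wy': 0.02, 'ymax': 0.6}
[-0.95 -0.95 -0.78 -0.38 -0.07  0.08  0.13  0.12  0.09  0.07  0.06  0.04  0.04  0.03  0.03  0.02  0.02  0.01]
[-0.54 -0.6  -0.6  -0.55 -0.44 -0.35 -0.28 -0.23 -0.2  -0.17 -0.16 -0.14 -0.13 -0.13 -0.12 -0.12 -0.13 -0.13]
[[-0.1  -0.08 -0.06 -0.05 -0.04 -0.03 -0.02 -0.02 -0.01 -0.01 -0.01 -0.01 -0.   -0.   -0.   -0.   -0.   -0.  ]
 [ 0.13  0.04 -0.02 -0.06 -0.06 -0.06 -0.05 -0.04 -0.03 -0.02 -0.02 -0.01 -0.01 -0.01 -0.   -0.   -0.    0.  ]
 [-0.02 -0.05 -0.07 -0.09 -0.11 -0.12 -0.13 -0.14 -0.15 -0.16 -0.17 -0.17 -0.18 -0.18 -0.19 -0.19 -0.2  -0.2 ]
 [-0.23 -0.12 -0.04  0.01  0.03  0.03  0.02  0.02  0.01  0.01  0.01  0.01  0.    0.    0.    0.    0.   -0.  ]]
```

Run:
```python
t=open("ctl.py").read()
t=t.replace("usey=True):","n=4):").replace("    ub=np.r_[np.full(N,umax),np.full(N,ymax if usey else 1e-6)]","    ub=np.r_[np.full(N,umax),np.full(N,ymax)]\n    for h in range(n,N,n+1): ub[[h,N+h]]=1e-6")
i=t.index('    rows=[float'); j=t.index('    st=json')
t=t[:i]+'''    n=int(sys.argv[1]); rows,ys=[[float(v) for v in k.split()] for k in sys.argv[2:4]]
'''+t[j:]
i=t.index('    def step('); j=t.index('    for n,off')
t=t[:i]+'''    def step(us,qs):
        global a,w,b,P
        a,w,b=lin(a,w,b,us,qs,True)[-1,:3] if len(us) else (a,w,b)
    def cov(t):
        global P
        k=2.14; F=np.array([[np.cosh(k*t),np.sinh(k*t)/k],[k*np.sinh(k*t),np.cosh(k*t)]])
        q=.15**2*t; P=F@P@F.T+q*np.array([[t*t/3,t/2],[t/2,1]])
    step(rows,ys); w-=C*.4*ys[-1]-C*L*rows[-1]*U/.1; cov(.1*len(rows))
'''+t[j:].replace("for n,off","for cam,off").replace("bot.snapshot(n)","bot.snapshot(cam)").replace("print(n,o[","print(cam,o[").replace("step([0.],.05)","a,w=a+.05*w,w+.05*(K1*a+K2*b); cov(.05)")
i=t.index('    u=np.round(plan(')
t=t[:i]+'''    Rs,p=stand(bot.observe()); yaw=np.degrees(np.arctan2(Rs[1,0],Rs[0,0])); tp=bot.observe()["tool_pos"]
    y0=tp[1]-.0715*b-(.1877-.0244*(tp[0]-.6155))
    u,q=plan(a,w,b,n=n,y0=y0); u=np.round(u,2);q=np.round(q,2)
    print("now a %.3f w %.3f b %.3f y0 %.4f yaw %.2f pitch %.3f"%(a,w,b,y0,yaw,-Rs[2,0]),"sd",np.sqrt(np.diag(P)))
    print("wx",u[:n]);print("y ",q[:n]); print("pred\\n",lin(a,w,b,u,q,True)[:12,[0,2,3]].T)
'''
open("ctl.py","w").write(t)
import json
from ctl import *
np.set_printoptions(suppress=True,precision=2,linewidth=170)
st=json.load(open("st.json"))
for n in (4,5,6):
    u,q=plan(st["a"],st["w"],st["b"],n=n,y0=-.015)
    tr=lin(st["a"],st["w"],st["b"],u,q,True)
    print(n);print(u);print(q);print(tr[:,[0,2,3,4]].T)
```

```text
4
[-0.95 -0.95 -0.95 -0.9  -0.    0.15  0.26  0.29  0.2   0.    0.11  0.15  0.14  0.08 -0.   -0.02 -0.02 -0.01]
[-0.59 -0.72 -0.66 -0.45 -0.   -0.04  0.03  0.08  0.09  0.    0.13  0.17  0.17  0.12  0.    0.08  0.1   0.09]
[[-0.11 -0.09 -0.07 -0.05 -0.03 -0.02 -0.01 -0.01 -0.   -0.   -0.    0.    0.    0.    0.    0.    0.    0.  ]
 [ 0.13  0.04 -0.04 -0.12 -0.12 -0.11 -0.08 -0.06 -0.04 -0.04 -0.03 -0.02 -0.    0.    0.   -0.   -0.   -0.  ]
 [-0.02 -0.05 -0.08 -0.1  -0.1  -0.1  -0.1  -0.09 -0.09 -0.09 -0.09 -0.08 -0.07 -0.07 -0.07 -0.06 -0.06 -0.06]
 [-0.23 -0.13 -0.03  0.07  0.09  0.09  0.07  0.05  0.04  0.04  0.03  0.02  0.01  0.   -0.    0.    0.    0.  ]]
5
[-0.95 -0.95 -0.95 -0.76 -0.31  0.    0.31  0.39  0.36  0.27  0.14  0.    0.    0.03  0.06  0.06  0.04 -0.  ]
[-0.55 -0.68 -0.64 -0.49 -0.27 -0.    0.09  0.17  0.21  0.2   0.15  0.    0.12  0.14  0.14  0.11  0.07  0.  ]
[[-0.1  -0.08 -0.07 -0.05 -0.04 -0.02 -0.01 -0.01 -0.    0.    0.   -0.   -0.    0.    0.    0.    0.    0.  ]
 [ 0.13  0.04 -0.04 -0.11 -0.13 -0.13 -0.11 -0.07 -0.04 -0.02 -0.   -0.   -0.   -0.    0.    0.01  0
[... 200 characters left out ...]
   0.   -0.   -0.01 -0.01 -0.01]]
6
[-0.95 -0.95 -0.95 -0.68 -0.23  0.04  0.    0.27  0.34  0.31  0.24  0.15  0.06 -0.   -0.05 -0.04 -0.02 -0.  ]
[-0.53 -0.67 -0.63 -0.49 -0.3  -0.13  0.    0.14  0.22  0.26  0.25  0.22  0.16  0.    0.11  0.13  0.14  0.13]
[[-0.1  -0.08 -0.06 -0.05 -0.04 -0.03 -0.02 -0.01 -0.01 -0.    0.    0.    0.   -0.   -0.   -0.    0.    0.  ]
 [ 0.13  0.04 -0.04 -0.1  -0.12 -0.11 -0.11 -0.09 -0.06 -0.03 -0.01  0.    0.01  0.01  0.   -0.   -0.   -0.  ]
 [-0.02 -0.05 -0.07 -0.09 -0.1  -0.11 -0.11 -0.1  -0.1  -0.08 -0.07 -0.07 -0.06 -0.06 -0.05 -0.05 -0.04 -0.04]
 [-0.23 -0.13 -0.02  0.05  0.08  0.09  0.1   0.08  0.06  0.03  0.01  0.   -0.   -0.01 -0.    0.    0.    0.  ]]
```

apply_moves --deltas "0 -0.55 0 -0.95 0 0 -1;0 -0.68 0 -0.95 0 0 -1;0 -0.64 0 -0.95 0 0 -1;0 -0.49 0 -0.76 0 0 -1;0 -0.27 0 -0.31 0 0 -1"

```text
time_s: 9.35
tool_pos: [0.416, 0.0871, 0.1816]
ee_rot: [[-1.0, 0.024, 0.0], [0.024, 0.991, -0.134], [-0.004, -0.134, -0.991]]
wrist_force: [0.8, 0.4, -8.3]
width: 0.0175
grasp_force: 30.0
```

```bash
python3 ctl.py 4 "-.95 -.95 -.95 -.76 -.31" "-.55 -.68 -.64 -.49 -.27"
```

```text
top 9.35 z -0.047 pred a -0.036 w 0.177 | b cmd -0.133 meas -0.135 n 742 [0.416 0.087 0.182]
side 9.4 z -0.038 pred a -0.039 w 0.109 | b cmd -0.133 meas -0.136 n 334 [0.416 0.086 0.181]
now a -0.033 w 0.074 b -0.133 y0 -0.0956 yaw -1.39 pitch -0.003 sd [0.01  0.073]
wx [0.49 0.54 0.4  0.19]
y  [0.23 0.3  0.29 0.21]
pred
 [[-0.023 -0.015 -0.009 -0.005 -0.008 -0.006 -0.003 -0.     0.001 -0.001
   0.001  0.003]
 [-0.09  -0.043 -0.008  0.009  0.009  0.006  0.006  0.008  0.009  0.009
   0.007  0.006]
 [ 0.009  0.021  0.033  0.041  0.041  0.046  0.052  0.058  0.062  0.062
   0.065  0.068]]
```

apply_moves --deltas "0 0.23 0 0.49 0 0 -1;0 0.3 0 0.54 0 0 -1;0 0.29 0 0.4 0 0 -1;0 0.21 0 0.19 0 0 -1"

```text
time_s: 9.85
tool_pos: [0.4159, 0.1294, 0.1816]
ee_rot: [[-1.0, 0.025, 0.0], [0.025, 1.0, 0.012], [-0.0, 0.012, -1.0]]
wrist_force: [0.2, -0.8, -7.6]
width: 0.0177
grasp_force: 30.0
```

```bash
python3 ctl.py 4 ".49 .54 .4 .19" ".23 .3 .29 .21"
```

```text
top 9.85 z -0.004 pred a -0.005 w -0.027 | b cmd 0.009 meas 0.012 n 723 [0.416 0.129 0.182]
side 9.9 z 0.013 pred a -0.006 w -0.023 | b cmd 0.009 meas 0.012 n 350 [0.416 0.13  0.182]
now a 0.006 w 0.021 b 0.009 y0 -0.0639 yaw -1.42 pitch 0.000 sd [0.01  0.071]
wx [-0.27 -0.19 -0.04  0.03]
y  [-0.08 -0.05  0.    0.03]
pred
 [[ 0.007  0.007  0.007  0.007  0.005  0.005  0.005  0.006  0.006  0.002
   0.002  0.002]
 [-0.015 -0.031 -0.035 -0.032 -0.032 -0.024 -0.013 -0.003  0.002  0.002
   0.001  0.002]
 [-0.003 -0.005 -0.005 -0.004 -0.004  0.     0.006  0.012  0.016  0.016
   0.019  0.023]]
```

apply_moves --deltas "0 -0.08 0 -0.27 0 0 -1;0 -0.05 0 -0.19 0 0 -1;0 0 0 -0.04 0 0 -1;0 0.03 0 0.03 0 0 -1"

```text
time_s: 10.35
tool_pos: [0.4157, 0.1249, 0.1814]
ee_rot: [[-1.0, 0.024, -0.0], [0.024, 0.999, -0.033], [-0.001, -0.033, -0.999]]
wrist_force: [0.4, -0.2, -7.8]
width: 0.018
grasp_force: 30.0
```

```bash
python3 ctl.py 5 "-.27 -.19 -.04 .03" "-.08 -.05 0 .03"
```

```text
top 10.35 z -0.005 pred a 0.007 w -0.016 | b cmd -0.032 meas -0.033 n 728 [0.416 0.125 0.181]
side 10.4 z -0.003 pred a -0.007 w -0.059 | b cmd -0.032 meas -0.032 n 350 [0.416 0.125 0.181]
now a -0.007 w -0.058 b -0.032 y0 -0.0654 yaw -1.40 pitch -0.001 sd [0.01  0.071]
wx [0.2  0.21 0.15 0.07 0.01]
y  [0.25 0.3  0.27 0.22 0.15]
pred
 [[-0.006 -0.003 -0.001  0.001  0.001 -0.003 -0.003 -0.003 -0.002 -0.002
  -0.002 -0.004]
 [-0.015  0.003  0.017  0.023  0.024  0.024  0.017  0.011  0.008  0.006
   0.005  0.005]
 [ 0.01   0.022  0.033  0.042  0.048  0.048  0.05   0.053  0.056  0.058
   0.06   0.06 ]]
```

apply_moves --deltas "0 0.25 0 0.2 0 0 -1;0 0.3 0 0.21 0 0 -1;0 0.27 0 0.15 0 0 -1;0 0.22 0 0.07 0 0 -1;0 0.15 0 0.01 0 0 -1"

```text
time_s: 10.95
tool_pos: [0.4157, 0.1731, 0.1814]
ee_rot: [[-1.0, 0.024, -0.0], [0.024, 0.999, 0.024], [0.001, 0.024, -1.0]]
wrist_force: [-0.1, 0.3, -7.5]
width: 0.018
grasp_force: 30.0
```

```bash
python3 ctl.py 5 ".2 .21 .15 .07 .01" ".25 .3 .27 .22 .15"
```

```text
top 10.95 z -0.004 pred a 0.001 w -0.045 | b cmd 0.024 meas 0.024 n 750 [0.416 0.173 0.181]
side 11.0 z 0.004 pred a -0.007 w -0.053 | b cmd 0.024 meas 0.024 n 335 [0.416 0.174 0.181]
now a -0.002 w -0.024 b 0.024 y0 -0.0212 yaw -1.36 pitch 0.001 sd [0.01  0.072]
wx [-0.1  -0.09 -0.04 -0.01 -0.  ]
y  [0.05 0.05 0.05 0.05 0.04]
pred
 [[-0.001 -0.001 -0.     0.001  0.001 -0.     0.     0.     0.001  0.001
   0.001  0.001]
 [ 0.015  0.007  0.003  0.003  0.003  0.003  0.002  0.002  0.002  0.003
   0.003  0.003]
 [ 0.002  0.004  0.006  0.008  0.01   0.01   0.011  0.012  0.013  0.014
   0.015  0.015]]
```

apply_moves --deltas "0 0.05 0 -0.1 0 0 -1;0 0.05 0 -0.09 0 0 -1;0 0.05 0 -0.04 0 0 -1;0 0.05 0 -0.01 0 0 -1;0 0.04 0 0 0 0 -1"

```text
time_s: 11.55
tool_pos: [0.4158, 0.1821, 0.1814]
ee_rot: [[-1.0, 0.025, -0.0], [0.025, 1.0, 0.003], [0.0, 0.003, -1.0]]
wrist_force: [-0.3, -0.2, -8.3]
width: 0.0177
grasp_force: 30.0
```

```bash
python3 ctl.py 5 "-.1 -.09 -.04 -.01 0" ".05 .05 .05 .05 .04"
```

```text
top 11.55 z -0.005 pred a 0.001 w -0.011 | b cmd 0.003 meas 0.003 n 761 [0.416 0.182 0.181]
side 11.6 z 0.001 pred a -0.007 w -0.028 | b cmd 0.003 meas 0.003 n 332 [0.416 0.182 0.181]
now a -0.003 w -0.012 b 0.003 y0 -0.0107 yaw -1.41 pitch 0.000 sd [0.01  0.072]
wx [ 0.01  0.01  0.01  0.   -0.  ]
y  [0.05 0.05 0.05 0.04 0.03]
pred
 [[-0.002 -0.002 -0.001 -0.001 -0.    -0.001 -0.     0.     0.     0.001
   0.002  0.002]
 [ 0.003  0.004  0.005  0.005  0.005  0.005  0.004  0.003  0.003  0.003
   0.003  0.003]
 [ 0.002  0.004  0.006  0.008  0.009  0.009  0.009  0.01   0.01   0.01
   0.011  0.011]]
```

apply_moves --deltas "0 0.05 0 0.01 0 0 -1;0 0.05 0 0.01 0 0 -1;0 0.05 0 0.01 0 0 -1;0 0.04 0 0 0 0 -1;0 0.03 0 0 0 0 -1"

```text
time_s: 12.15
tool_pos: [0.4158, 0.1908, 0.1814]
ee_rot: [[-1.0, 0.025, 0.0], [0.025, 1.0, 0.005], [0.0, 0.005, -1.0]]
wrist_force: [0.2, -0.2, -8.4]
width: 0.018
grasp_force: 30.0
```

```bash
python3 ctl.py 6 ".01 .01 .01 0 0" ".05 .05 .05 .04 .03"
```

```text
top 12.15 z -0.000 pred a -0.000 w -0.006 | b cmd 0.005 meas 0.005 n 768 [0.416 0.191 0.181]
side 12.2 z 0.002 pred a -0.001 w -0.006 | b cmd 0.005 meas 0.005 n 333 [0.416 0.191 0.181]
now a 0.001 w 0.002 b 0.005 y0 -0.0022 yaw -1.41 pitch 0.000 sd [0.01  0.072]
wx [-0.05 -0.04 -0.02 -0.    0.01  0.01]
y  [-0.02 -0.02 -0.01 -0.01 -0.    0.  ]
pred
 [[ 0.001  0.001  0.001  0.     0.    -0.    -0.    -0.001 -0.001 -0.001
  -0.001 -0.002]
 [ 0.001 -0.003 -0.004 -0.004 -0.003 -0.003 -0.003 -0.002 -0.001  0.
   0.001  0.001]
 [-0.001 -0.002 -0.002 -0.002 -0.002 -0.002 -0.002 -0.002 -0.002 -0.001
  -0.001 -0.   ]]
```

apply_moves --deltas "0 -0.02 0 -0.05 0 0 -1;0 -0.02 0 -0.04 0 0 -1;0 -0.01 0 -0.02 0 0 -1;0 -0.01 0 0 0 0 -1;0 0 0 0.01 0 0 -1;0 0 0 0.01 0 0 -1"

```text
time_s: 12.85
tool_pos: [0.4158, 0.1882, 0.1814]
ee_rot: [[-1.0, 0.025, 0.0], [0.025, 1.0, -0.002], [-0.0, -0.002, -1.0]]
wrist_force: [0.5, 0.5, -8.9]
width: 0.0178
grasp_force: 30.0
```

```bash
python3 ctl.py 6 "-.05 -.04 -.02 0 .01 .01" "-.02 -.02 -.01 -.01 0 0"
```

```text
top 12.85 z -0.009 pred a -0.000 w -0.003 | b cmd -0.003 meas -0.002 n 768 [0.416 0.188 0.181]
side 12.9 z -0.003 pred a -0.010 w -0.026 | b cmd -0.003 meas -0.002 n 328 [0.416 0.188 0.181]
now a -0.006 w -0.013 b -0.003 y0 -0.0042 yaw -1.43 pitch -0.000 sd [0.01  0.074]
wx [ 0.07  0.06  0.03 -0.   -0.02 -0.02]
y  [0.07 0.08 0.06 0.04 0.03 0.01]
pred
 [[-0.005 -0.004 -0.003 -0.003 -0.002 -0.002 -0.002 -0.002 -0.001 -0.001
  -0.001 -0.001]
 [ 0.003  0.009  0.011  0.011  0.01   0.008  0.008  0.006  0.004  0.003
   0.001  0.   ]
 [ 0.003  0.006  0.008  0.01   0.011  0.012  0.012  0.011  0.011  0.01
   0.01   0.01 ]]
```

apply_moves --deltas "0 0.07 0 0.07 0 0 -1;0 0.08 0 0.06 0 0 -1;0 0.06 0 0.03 0 0 -1;0 0.04 0 0 0 0 -1;0 0.03 0 -0.02 0 0 -1;0 0.01 0 -0.02 0 0 -1"

```text
time_s: 13.55
tool_pos: [0.4158, 0.2, 0.1814]
ee_rot: [[-1.0, 0.025, 0.0], [0.025, 1.0, 0.008], [0.0, 0.008, -1.0]]
wrist_force: [0.7, -0.8, -8.4]
width: 0.0178
grasp_force: 30.0
```

```bash
python3 ctl.py 6 ".07 .06 .03 0 -.02 -.02" ".07 .08 .06 .04 .03 .01"
```

```text
top 13.55 z -0.003 pred a -0.002 w -0.001 | b cmd 0.008 meas 0.008 n 773 [0.416 0.2   0.181]
side 13.6 z 0.004 pred a -0.003 w -0.001 | b cmd 0.008 meas 0.008 n 332 [0.416 0.2   0.181]
now a 0.002 w 0.015 b 0.008 y0 0.0068 yaw -1.41 pitch 0.000 sd [0.01  0.074]
wx [-0.07 -0.07 -0.04 -0.01  0.01  0.01]
y  [-0.06 -0.07 -0.06 -0.04 -0.03 -0.02]
pred
 [[ 0.002  0.001  0.001  0.001  0.001  0.     0.001  0.001  0.     0.
   0.     0.   ]
 [ 0.002 -0.004 -0.008 -0.009 -0.008 -0.007 -0.007 -0.005 -0.003 -0.002
  -0.001  0.   ]
 [-0.002 -0.005 -0.008 -0.009 -0.01  -0.011 -0.011 -0.011 -0.011 -0.011
  -0.01  -0.01 ]]
```

apply_moves --deltas "0 -0.06 0 -0.07 0 0 -1;0 -0.07 0 -0.07 0 0 -1;0 -0.06 0 -0.04 0 0 -1;0 -0.04 0 -0.01 0 0 -1;0 -0.03 0 0.01 0 0 -1;0 -0.02 0 0.01 0 0 -1"

```text
time_s: 14.25
tool_pos: [0.4158, 0.1885, 0.1814]
ee_rot: [[-1.0, 0.025, -0.0], [0.025, 1.0, -0.007], [-0.0, -0.007, -1.0]]
wrist_force: [0.1, -1.2, -8.4]
width: 0.0176
grasp_force: 30.0
```

```bash
python3 ctl.py 6 "-.07 -.07 -.04 -.01 .01 .01" "-.06 -.07 -.06 -.04 -.03 -.02"
```

```text
top 14.25 z -0.012 pred a 0.000 w 0.004 | b cmd -0.007 meas -0.007 n 769 [0.416 0.189 0.181]
side 14.3 z -0.004 pred a -0.013 w -0.028 | b cmd -0.007 meas -0.007 n 324 [0.416 0.188 0.181]
now a -0.008 w -0.012 b -0.007 y0 -0.0036 yaw -1.43 pitch -0.000 sd [0.01  0.074]
wx [ 0.1   0.09  0.04  0.   -0.02 -0.02]
y  [0.09 0.09 0.07 0.05 0.03 0.01]
pred
 [[-0.007 -0.005 -0.004 -0.004 -0.003 -0.003 -0.003 -0.003 -0.003 -0.003
  -0.003 -0.003]
 [ 0.002  0.01   0.013  0.013  0.011  0.01   0.01   0.008  0.005  0.003
   0.001  0.   ]
 [ 0.004  0.007  0.01   0.012  0.013  0.014  0.014  0.013  0.012  0.012
   0.011  0.01 ]]
```

apply_moves --deltas "0 0.09 0 0.1 0 0 -1;0 0.09 0 0.09 0 0 -1;0 0.07 0 0.04 0 0 -1;0 0.05 0 0 0 0 -1;0 0.03 0 -0.02 0 0 -1;0 0.01 0 -0.02 0 0 -1"

```text
time_s: 14.95
tool_pos: [0.4157, 0.2024, 0.1814]
ee_rot: [[-1.0, 0.025, -0.0], [0.025, 1.0, 0.009], [0.0, 0.009, -1.0]]
wrist_force: [0.5, -0.3, -8.6]
width: 0.0178
grasp_force: 30.0
```

```bash
sed -i 's/wyd=.1,/wyd=.4,/; s/\.010\*\*2/.007**2/; s/q=.15\*\*2/q=.08**2/' ctl.py; python3 ctl.py 6 ".1 .09 .04 0 -.02 -.02" ".09 .09 .07 .05 .03 .01"
```

```text
top 14.95 z -0.000 pred a -0.003 w -0.001 | b cmd 0.010 meas 0.009 n 773 [0.416 0.202 0.181]
side 15.0 z 0.005 pred a -0.000 w 0.006 | b cmd 0.010 meas 0.009 n 338 [0.416 0.202 0.181]
now a 0.004 w 0.019 b 0.010 y0 0.0091 yaw -1.40 pitch 0.000 sd [0.006 0.041]
wx [-0.16 -0.11 -0.03  0.02  0.04  0.04]
y  [-0.03 -0.05 -0.05 -0.04 -0.03 -0.02]
pred
 [[ 0.005  0.006  0.005  0.005  0.004  0.003  0.003  0.003  0.003  0.002
   0.002  0.002]
 [-0.004 -0.014 -0.017 -0.015 -0.011 -0.008 -0.008 -0.005 -0.003 -0.001
   0.     0.   ]
 [-0.001 -0.003 -0.005 -0.007 -0.008 -0.009 -0.009 -0.009 -0.009 -0.009
  -0.009 -0.009]]
```

apply_moves --deltas "0 -0.03 0 -0.16 0 0 -1;0 -0.05 0 -0.11 0 0 -1;0 -0.05 0 -0.03 0 0 -1;0 -0.04 0 0.02 0 0 -1;0 -0.03 0 0.04 0 0 -1;0 -0.02 0 0.04 0 0 -1"

```text
time_s: 15.65
tool_pos: [0.4158, 0.1932, 0.1815]
ee_rot: [[-1.0, 0.025, 0.0], [0.025, 1.0, -0.008], [-0.0, -0.008, -1.0]]
wrist_force: [-0.5, 0.1, -8.9]
width: 0.0182
grasp_force: 30.0
```

```bash
python3 ctl.py 6 "-.16 -.11 -.03 .02 .04 .04" "-.03 -.05 -.05 -.04 -.03 -.02"
```

```text
top 15.65 z -0.003 pred a 0.003 w 0.002 | b cmd -0.008 meas -0.008 n 770 [0.416 0.193 0.181]
side 15.7 z 0.001 pred a -0.004 w -0.015 | b cmd -0.008 meas -0.007 n 329 [0.416 0.193 0.181]
now a -0.001 w -0.009 b -0.008 y0 0.0012 yaw -1.45 pitch -0.000 sd [0.006 0.041]
wx [ 0.1   0.07  0.02 -0.01 -0.03 -0.02]
y  [0.02 0.02 0.02 0.02 0.01 0.01]
pred
 [[-0.002 -0.003 -0.003 -0.003 -0.002 -0.002 -0.002 -0.002 -0.002 -0.002
  -0.002 -0.003]
 [ 0.001  0.007  0.009  0.008  0.005  0.003  0.003  0.003  0.002  0.001
   0.     0.   ]
 [ 0.001  0.002  0.002  0.003  0.004  0.004  0.004  0.004  0.004  0.004
   0.004  0.004]]
```

apply_moves --deltas "0 0.02 -0.05 0.1 0 0 -1;0 0.02 -0.15 0.07 0 0 -1;0 0.02 -0.2 0.02 0 0 -1;0 0.02 -0.2 -0.01 0 0 -1;0 0.01 -0.15 -0.03 0 0 -1;0 0.01 -0.05 -0.02 0 0 -1"

```text
time_s: 16.35
tool_pos: [0.415, 0.1973, 0.148]
ee_rot: [[-1.0, 0.025, -0.002], [0.025, 1.0, 0.003], [0.002, 0.003, -1.0]]
wrist_force: [-0.4, 0.1, -8.5]
width: 0.0178
grasp_force: 30.0
```

```bash
python3 ctl.py 6 ".1 .07 .02 -.01 -.03 -.02" ".02 .02 .02 .02 .01 .01"
```

```text
top 16.35 z -0.013 pred a -0.002 w -0.002 | b cmd 0.003 meas 0.003 n 728 [0.415 0.197 0.148]
side 16.4 z -0.006 pred a -0.014 w -0.029 | b cmd 0.003 meas 0.003 n 306 [0.415 0.197 0.148]
now a -0.010 w -0.015 b 0.003 y0 0.0046 yaw -1.40 pitch 0.001 sd [0.006 0.041]
wx [ 0.14  0.08 -0.   -0.05 -0.06 -0.05]
y  [0.03 0.04 0.04 0.03 0.02 0.01]
pred
 [[-0.011 -0.011 -0.01  -0.009 -0.008 -0.007 -0.007 -0.006 -0.006 -0.006
  -0.006 -0.007]
 [ 0.016  0.023  0.023  0.018  0.013  0.009  0.009  0.006  0.003  0.002
   0.    -0.001]
 [ 0.001  0.003  0.004  0.006  0.006  0.007  0.007  0.007  0.006  0.006
   0.006  0.005]]
```

apply_moves --deltas "0 0.03 -0.05 0.14 0 0 -1;0 0.04 -0.15 0.08 0 0 -1;0 0.04 -0.2 0 0 0 -1;0 0.03 -0.2 -0.05 0 0 -1;0 0.02 -0.12 -0.06 0 0 -1;0 0.01 -0.05 -0.05 0 0 -1"

```text
time_s: 17.05
tool_pos: [0.4151, 0.2042, 0.1175]
ee_rot: [[-1.0, 0.025, -0.002], [0.025, 1.0, 0.008], [0.002, 0.008, -1.0]]
wrist_force: [-0.3, 0.9, -8.2]
width: 0.0181
grasp_force: 30.0
```

```bash
sed -i 's/wy=.06/wy=.2/' ctl.py; python3 ctl.py 6 ".14 .08 0 -.05 -.06 -.05" ".03 .04 .04 .03 .02 .01"
```

```text
top 17.05 z -0.006 pred a -0.007 w 0.003 | b cmd 0.009 meas 0.008 n 693 [0.415 0.204 0.117]
side 17.1 z -0.002 pred a -0.006 w 0.006 | b cmd 0.009 meas 0.008 n 279 [0.415 0.204 0.118]
now a -0.003 w 0.014 b 0.009 y0 0.0111 yaw -1.39 pitch 0.001 sd [0.006 0.041]
wx [-0.03 -0.04 -0.03 -0.02 -0.01 -0.  ]
y  [-0.03 -0.04 -0.05 -0.04 -0.03 -0.02]
pred
 [[-0.002 -0.002 -0.002 -0.002 -0.002 -0.001 -0.    -0.     0.     0.
   0.     0.001]
 [ 0.006  0.003  0.    -0.002 -0.003 -0.003 -0.003 -0.002 -0.001  0.
   0.     0.   ]
 [-0.001 -0.003 -0.005 -0.006 -0.008 -0.008 -0.008 -0.009 -0.009 -0.01
  -0.01  -0.01 ]]
```

apply_moves --deltas "0.1 -0.03 0 -0.03 0 0 -1;0.2 -0.05 0 -0.04 0 0 -1;0.3 -0.06 0 -0.03 0 0 -1;0.3 -0.05 0 -0.02 0 0 -1;0.2 -0.04 0 -0.01 0 0 -1;0.1 -0.02 0 0 0 0 -1"

```text
time_s: 17.75
tool_pos: [0.465, 0.1939, 0.1186]
ee_rot: [[-1.0, 0.025, 0.0], [0.025, 1.0, -0.003], [-0.0, -0.003, -1.0]]
wrist_force: [0.1, -0.5, -8.5]
width: 0.0181
grasp_force: 30.0
```

```bash
python3 ctl.py 6 "-.03 -.04 -.03 -.02 -.01 0" "-.03 -.05 -.06 -.05 -.04 -.02"
```

```text
top 17.75 z -0.009 pred a -0.003 w 0.008 | b cmd -0.003 meas -0.003 n 700 [0.465 0.194 0.119]
side 17.8 z -0.001 pred a -0.009 w -0.007 | b cmd -0.003 meas -0.003 n 278 [0.465 0.194 0.119]
now a -0.004 w 0.004 b -0.003 y0 0.0028 yaw -1.45 pitch 0.000 sd [0.006 0.041]
wx [ 0.06  0.04  0.   -0.02 -0.02 -0.02]
y  [ 0.   -0.   -0.   -0.01 -0.01 -0.  ]
pred
 [[-0.004 -0.004 -0.004 -0.003 -0.003 -0.003 -0.002 -0.002 -0.002 -0.003
  -0.003 -0.004]
 [ 0.003  0.006  0.006  0.004  0.003  0.001  0.001  0.001  0.    -0.001
  -0.001 -0.001]
 [ 0.     0.     0.    -0.    -0.001 -0.001 -0.001 -0.001 -0.001 -0.002
  -0.002 -0.002]]
```

apply_moves --deltas "0.1 -0.01 0 0.06 0 0 -1;0.25 -0.02 0 0.04 0 0 -1;0.4 -0.03 0 0 0 0 -1;0.4 -0.02 0 -0.02 0 0 -1;0.25 -0.02 0 -0.02 0 0 -1;0.1 -0.01 0 -0.02 0 0 -1"

```text
time_s: 18.45
tool_pos: [0.5248, 0.1897, 0.1187]
ee_rot: [[-1.0, 0.025, 0.0], [0.025, 1.0, 0.001], [-0.0, 0.001, -1.0]]
wrist_force: [0.0, -0.1, -8.5]
width: 0.0183
grasp_force: 30.0
```

```bash
python3 ctl.py 6 ".06 .04 0 -.02 -.02 -.02" "-.01 -.02 -.03 -.02 -.02 -.01"
```

```text
top 18.45 z -0.011 pred a -0.007 w -0.001 | b cmd 0.001 meas 0.001 n 710 [0.525 0.19  0.119]
side 18.5 z -0.006 pred a -0.011 w -0.012 | b cmd 0.001 meas 0.001 n 283 [0.525 0.19  0.119]
now a -0.008 w -0.004 b 0.001 y0 -0.0002 yaw -1.43 pitch 0.000 sd [0.006 0.041]
wx [ 0.11  0.07 -0.   -0.04 -0.05 -0.04]
y  [0.02 0.02 0.02 0.01 0.   0.  ]
pred
 [[-0.009 -0.008 -0.007 -0.006 -0.005 -0.005 -0.004 -0.003 -0.003 -0.002
  -0.002 -0.002]
 [ 0.01   0.017  0.017  0.013  0.009  0.005  0.005  0.003  0.002  0.
  -0.001 -0.002]
 [ 0.001  0.002  0.002  0.003  0.003  0.003  0.003  0.003  0.002  0.002
   0.002  0.001]]
```

apply_moves --deltas "0.1 0.01 0 0.12 0 0 -1;0.2 0.01 0 0.08 0 0 -1;0.27 0 0 0 0 0 -1;0.27 -0.01 0 -0.04 0 0 -1;0.2 -0.02 0 -0.05 0 0 -1;0.1 -0.02 0 -0.04 0 0 -1"

```text
time_s: 19.15
tool_pos: [0.5705, 0.1885, 0.1187]
ee_rot: [[-1.0, 0.025, 0.0], [0.025, 1.0, 0.007], [-0.0, 0.007, -1.0]]
wrist_force: [0.2, 0.1, -8.6]
width: 0.0178
grasp_force: 30.0
```

```bash
python3 ctl.py 6 ".12 .08 0 -.04 -.05 -.04" ".01 .01 0 -.01 -.02 -.02"
```

```text
top 19.15 z -0.008 pred a -0.008 w 0.008 | b cmd 0.007 meas 0.007 n 724 [0.571 0.189 0.119]
side 19.2 z -0.002 pred a -0.008 w 0.007 | b cmd 0.007 meas 0.007 n 286 [0.571 0.188 0.119]
now a -0.003 w 0.018 b 0.007 y0 -0.0008 yaw -1.43 pitch 0.000 sd [0.006 0.041]
wx [-0.11 -0.07 -0.02  0.02  0.03  0.02]
y  [-0.01 -0.01 -0.01 -0.   -0.    0.  ]
pred
 [[-0.001 -0.     0.001  0.001  0.001  0.001  0.001  0.     0.     0.
  -0.    -0.001]
 [-0.003 -0.009 -0.01  -0.009 -0.006 -0.004 -0.004 -0.003 -0.003 -0.002
  -0.001 -0.001]
 [-0.    -0.001 -0.001 -0.001 -0.001 -0.001 -0.001 -0.001 -0.001 -0.
  -0.    -0.   ]]
```

apply_moves --deltas "0.1 -0.01 0 -0.11 0 0 -1;0.2 0 0 -0.07 0 0 -1;0.27 0 0 -0.02 0 0 -1;0.27 0 0 0.02 0 0 -1;0.2 0 0 0.03 0 0 -1;0.08 0 0 0.02 0 0 -1"

```text
time_s: 19.85
tool_pos: [0.615, 0.1882, 0.1186]
ee_rot: [[-1.0, 0.025, 0.0], [0.025, 1.0, -0.004], [-0.0, -0.004, -1.0]]
wrist_force: [-0.3, -0.3, -9.3]
width: 0.0176
grasp_force: 30.0
```

```bash
python3 ctl.py 8 "-.11 -.07 -.02 .02 .03 .02" "-.01 0 0 0 0 0"
```

```text
top 19.85 z -0.010 pred a 0.002 w 0.000 | b cmd -0.004 meas -0.004 n 736 [0.615 0.188 0.119]
side 19.9 z -0.003 pred a -0.011 w -0.030 | b cmd -0.004 meas -0.004 n 273 [0.615 0.188 0.119]
now a -0.007 w -0.019 b -0.004 y0 0.0007 yaw -1.43 pitch 0.000 sd [0.006 0.041]
wx [ 0.22  0.14  0.02 -0.06 -0.08 -0.07 -0.05 -0.03]
y  [ 0.02  0.03  0.02  0.01  0.   -0.   -0.01 -0.01]
pred
 [[-0.01  -0.011 -0.01  -0.009 -0.008 -0.007 -0.006 -0.005 -0.004 -0.004
  -0.004 -0.003]
 [ 0.015  0.027  0.029  0.024  0.017  0.01   0.006  0.003  0.003  0.003
   0.002  0.001]
 [ 0.001  0.002  0.003  0.003  0.003  0.003  0.003  0.002  0.002  0.002
   0.002  0.001]]
```

apply_moves --deltas "0 0.02 -0.04 0.22 0 0 -1;0 0.02 -0.09 0.14 0 0 -1;0 0.01 -0.13 0.02 0 0 -1;0 0 -0.13 -0.06 0 0 -1;0 0 -0.1 -0.08 0 0 -1;0 -0.01 -0.06 -0.07 0 0 -1"

```text
time_s: 20.55
tool_pos: [0.6137, 0.1898, 0.0957]
ee_rot: [[-1.0, 0.025, -0.001], [0.025, 1.0, 0.01], [0.001, 0.01, -1.0]]
wrist_force: [-0.3, 0.8, -7.6]
width: 0.0181
grasp_force: 30.0
```

```bash
python3 ctl.py 6 ".22 .14 .02 -.06 -.08 -.07" ".02 .02 .01 0 0 -.01"
```

```text
top 20.55 z -0.012 pred a -0.009 w 0.008 | b cmd 0.010 meas 0.010 n 725 [0.614 0.19  0.096]
side 20.6 z -0.005 pred a -0.012 w 0.000 | b cmd 0.010 meas 0.009 n 247 [0.614 0.19  0.096]
now a -0.007 w 0.013 b 0.010 y0 0.0016 yaw -1.39 pitch 0.001 sd [0.006 0.041]
wx [-0.04 -0.04 -0.03 -0.01 -0.   -0.  ]
y  [-0.   -0.01 -0.01 -0.01 -0.   -0.  ]
pred
 [[-0.006 -0.005 -0.004 -0.003 -0.002 -0.002 -0.001 -0.001 -0.    -0.
   0.     0.001]
 [ 0.007  0.003  0.001  0.     0.     0.     0.     0.     0.     0.
   0.     0.   ]
 [ 0.    -0.    -0.001 -0.001 -0.001 -0.001 -0.001 -0.001 -0.001 -0.001
  -0.001 -0.001]]
```

apply_moves --deltas "0.02 -0.01 -0.04 -0.04 0 0 -1;0.02 -0.01 -0.06 -0.04 0 0 -1;0 -0.01 -0.06 -0.03 0 0 -1;0 -0.01 -0.04 0 0 0 -1;0 0 -0.02 0 0 0 -1;0 0 -0.01 0 0 0 -1"

```text
time_s: 21.25
tool_pos: [0.6157, 0.1881, 0.0873]
ee_rot: [[-1.0, 0.025, -0.0], [0.025, 1.0, 0.001], [0.0, 0.001, -1.0]]
wrist_force: [0.3, -0.4, -8.0]
width: 0.018
grasp_force: 30.0
```

```bash
python3 ctl.py 6 "-.04 -.04 -.03 0 0 0" "-.01 -.01 -.01 -.01 0 0"
```

```text
top 21.25 z -0.014 pred a -0.002 w 0.006 | b cmd 0.001 meas 0.001 n 705 [0.616 0.188 0.087]
side 21.3 z -0.007 pred a -0.015 w -0.024 | b cmd 0.001 meas 0.001 n 231 [0.616 0.188 0.087]
now a -0.011 w -0.012 b 0.001 y0 0.0004 yaw -1.42 pitch 0.000 sd [0.006 0.041]
wx [ 0.2   0.11  0.   -0.07 -0.08 -0.06]
y  [0.02 0.03 0.02 0.01 0.01 0.  ]
pred
 [[-0.012 -0.013 -0.012 -0.011 -0.009 -0.007 -0.006 -0.005 -0.004 -0.004
  -0.003 -0.003]
 [ 0.018  0.028  0.028  0.022  0.015  0.01   0.01   0.007  0.004  0.002
   0.    -0.001]
 [ 0.001  0.002  0.003  0.003  0.004  0.004  0.004  0.003  0.003  0.002
   0.002  0.001]]
```

apply_moves --deltas "0 0 -0.03 0 0 0 -1;0 0 -0.015 0 0 0 -1;0 0 -0.005 0 0 0 -1"

```text
time_s: 21.65
tool_pos: [0.6157, 0.1882, 0.0854]
ee_rot: [[-1.0, 0.025, -0.0], [0.025, 1.0, 0.001], [0.0, 0.001, -1.0]]
wrist_force: [-0.6, -0.5, -6.7]
width: 0.0177
grasp_force: 30.0
```

Contact is beginning (−8.0 to −6.7 N), so a little further down.

apply_moves --deltas "0 0 -0.01 0 0 0 -1;0 0 -0.01 0 0 0 -1;0 0 0 0 0 0 -1"

```text
time_s: 21.95
tool_pos: [0.6157, 0.1882, 0.0853]
ee_rot: [[-1.0, 0.025, 0.0], [0.025, 1.0, 0.001], [0.0, 0.001, -1.0]]
wrist_force: [-4.8, -2.5, -0.9]
width: 0.0178
grasp_force: 30.0
```

apply_moves --deltas "0 0 0 0 0 0 0.3;0 0 0 0 0 0 0.3;0 0 0 0 0 0 0.3;0 0 0 0 0 0 0.3;0 0 0 0 0 0 0.3;0 0 0 0 0 0 0.3;0 0 0 0 0 0 0.3;0 0 0 0 0 0 0.3"

```text
time_s: 22.75
tool_pos: [0.6157, 0.1882, 0.0846]
ee_rot: [[-1.0, 0.025, -0.0], [0.025, 1.0, 0.001], [0.0, 0.001, -1.0]]
wrist_force: [-0.6, 0.3, 1.4]
width: 0.06
grasp_force: 0.0
```

apply_moves --deltas "0 0 0 0 0 0 0.3;0 0 0.1 0 0 0 0.3;0 0 0.4 0 0 0 0.3;0 0 0.7 0 0 0 0.3;0 0 0.8 0 0 0 0.3;0 0 0.8 0 0 0 0.3;0 0 0.8 0 0 0 0.3;0 0 0.8 0 0 0 0.3"

```text
time_s: 23.55
tool_pos: [0.6158, 0.1882, 0.2638]
ee_rot: [[-1.0, 0.025, 0.002], [0.025, 1.0, 0.001], [-0.002, 0.001, -1.0]]
wrist_force: [-0.1, -0.6, -0.8]
width: 0.0608
grasp_force: 0.0
```

Run:
```python
from h import *
o=bot.observe();print(o["time_s"],o["tool_pos"],o["width"],o["wrist_force"])
s=bot.snapshot("side"); t=bot.snapshot("top")
a=cv2.resize(s["pixels"][120:330,180:400],(400,400)); b=cv2.resize(t["pixels"][110:290,150:330],(400,400))
cv2.imwrite("pics/end.png",np.hstack([a,b])[:,:,::-1])
f={"ee_rot":np.array([[-1,.0244,0],[.0244,1,0],[0,0,-1]]),"tool_pos":[.6157,.1882,.0863]}
print(lean(t,f)[:2],lean(s,f)[:2])
P=cloud(t).reshape(-1,3);P=P[np.isfinite(P[:,2])]
m=(P[:,2]>.111)&(P[:,2]<.124)&(abs(P[:,0]-.6155)<.06)&(abs(P[:,1]-.188)<.03);print("grip",m.sum(),P[m].min(0),P[m].max(0),np.polyfit(P[m,0],P[m,1],1) if m.sum() else 0)
m=(P[:,2]>.07)&(P[:,2]<.09)&(abs(P[:,0]-.5)<.06)&(abs(P[:,1]-.19)<.06);print("box",m.sum(),P[m].min(0),P[m].max(0)) if m.sum() else 0
```

```text
23.55 [0.61580126 0.18823078 0.26383527] 0.0608045515856484 [-0.08064133 -0.59686473 -0.82119879]
(array([-1.33585895e-01,  5.14504840e-06,  1.21111743e-04,  9.84199872e-06]), 442) (array([-1.15106892e-01, -5.46631704e-06, -6.11109989e-05, -1.13735175e-03]), 113)Traceback (most recent call last):
  File "<stdin>", line 9, in <module>
    return umr_minimum(a, axis, None, out, keepdims, initial, where)
ValueError: zero-size array to reduction operation minimum which has no identity
```

View pics/end.png

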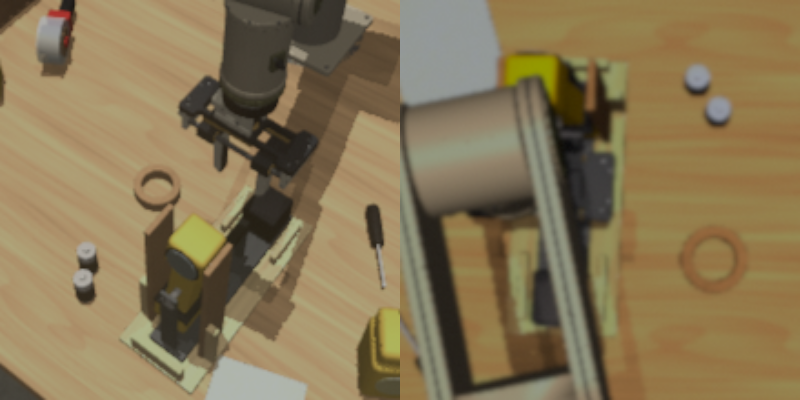

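The stand sits in the cradle with the head between the cheeks (side crop (197,245)), leaning slightly to the +y one, and the gripper is clear. I'll back off and verify.

apply_moves --deltas "0 0 0.8 0 0 0 0.3;0 0 0.8 0 0 0 0.3;-0.4 -0.4 0.4 0 0 0 0.3;-0.7 -0.7 0 0 0 0 0.3;-0.7 -0.7 0 0 0 0 0.3;-0.7 -0.7 0 0 0 0 0.3;-0.7 -0.7 0 0 0 0 0.3;-0.4 -0.4 0 0 0 0 0.3"

```text
time_s: 24.45
tool_pos: [0.47, 0.0428, 0.3415]
ee_rot: [[-1.0, 0.026, 0.001], [0.026, 1.0, 0.0], [-0.001, 0.0, -1.0]]
wrist_force: [-0.0, -0.1, 0.8]
width: 0.0602
grasp_force: 0.0
```

apply_moves --deltas "-0.3 -0.6 0 0 0 0 0.3;-0.3 -0.6 0 0 0 0 0.3;-0.2 -0.4 0 0 0 0 0.3;0 0 0 0 0 0 0.3;0 0 0 0 0 0 0.3;0 0 0 0 0 0 0.3;0 0 0 0 0 0 0.3;0 0 0 0 0 0 0.3"

```text
time_s: 25.25
tool_pos: [0.4399, -0.0192, 0.3405]
ee_rot: [[-1.0, 0.024, -0.0], [0.024, 1.0, 0.001], [0.0, 0.001, -1.0]]
wrist_force: [-0.1, 0.3, -0.1]
width: 0.0603
grasp_force: 0.0
```

Run:
```python
from h import *
np.set_printoptions(suppress=True,precision=4)
o=bot.observe();print(o["time_s"],o["tool_pos"],o["qvel"])
f={"ee_rot":np.array([[-1,.0244,0],[.0244,1,0],[0,0,-1]]),"tool_pos":[.6157,.1882,.0863]}
for n in ("top","side"):
    t=bot.snapshot(n);print(n,lean(t,f)[:2])
    P=cloud(t).reshape(-1,3);P=P[np.isfinite(P[:,2])]
    for nm,z0,z1,cx,wx,w in (("grip",.111,.124,.6155,.06,.03),("box",.07,.086,.5,.06,.06)):
        m=(P[:,2]>z0)&(P[:,2]<z1)&(abs(P[:,0]-cx)<wx)&(abs(P[:,1]-.19)<w)
        if m.sum()>4: print(nm,m.sum(),P[m].min(0),P[m].max(0),np.median(P[m,2]),np.polyfit(P[m,0],P[m,1],1)[0])
```

```text
25.25 [ 0.4399 -0.0192  0.3405] [-0.0033  0.0001  0.0037 -0.      0.0003 -0.0009]
top (array([-0.1334,  0.    ,  0.0005,  0.0013]), 750)
grip 165 [0.5786 0.1784 0.1112] [0.653  0.198  0.1235] 0.11739003343785732 -0.027396836649476702
box 454 [0.4677 0.1576 0.07  ] [0.5373 0.2245 0.0823] 0.0740412650539872 -0.030669066080132614
side (array([-0.1161,  0.    , -0.0001, -0.0013]), 86)
grip 91 [0.5798 0.1796 0.1127] [0.633  0.1981 0.123 ] 0.11744036568381684 -0.0026208129820111882
box 328 [0.4676 0.1583 0.0701] [0.5403 0.2256 0.0801] 0.07311167985550232 0.04842084768454929
```

The stand is seated within about 1 mm and square, its grip top is at 0.1175 m as expected, and the lantern is at rest between the cheeks. Handing in.

```bash
python3 -c "
from workcell import bot
print(bot.close_job())"
```

```text
the job is handed in; nothing more can be done
None
```

The lantern was rocked upright in the air and kept balanced for over 6 seconds. It was then carried upright between the cheeks, the stand was set down flat and square within about 1 mm, released, and the job handed in at about 25 s; no verdict came back.

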